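# Hang the parts bin on the rail at its notch

### The arm

A 6-joint arm with a two-finger parallel gripper is mounted at the origin on a cart in front of the work surface, level with it; the furniture and walls round the work are solid. World frame = base frame: x ahead of the robot, y to its left, z up, the work surface at z = 0. Lengths are in m, angles in degrees, forces in N, time in s.
With the tool pointing down it reaches from about 0.375 to 0.9 m from the base axis. Payload 3.1 kg.
Tool frame: the origin (TCP) lies on the centre line of the jaws, within the pads' length; the fingertips stand finger_overhang ahead of it and the grasp point (between the pads) lies 5 mm behind it (finger_overhang is the distance from the TCP to the fingertips, in m); z points along the fingers, y is the line along which they close (so a half turn about z gives the same grasp; the last joint's range is limited). The gripper opens to 87 mm and grips with 3 to 60 N. Pads are 19 mm wide; open, the fingers measure 117 mm over their backs; the gripper's body (75 mm by 190 mm) begins 51 mm behind the grasp point.
Start: joints at [-80.014, 30.224, 82.088, -0, 67.689, -10.227], TCP at [0.216, -0.586, 0.237] pointing down, gripper open.
Joint ranges: [-176.69, 176.69], [-43.24, 126.21], [12.49, 139.97], [-82, 262], [0, 151.66], [-163.58, 163.58]. Speed limits (degrees/s): [159.86, 159.86, 180, 180, 180, 180].

### API

Orientations are given as a 3x3 rotation matrix whose columns are the frame's x, y, z axes.
In Python, from rig import read_state, capture, calibration, hand_in, finger_overhang gives the robot as it stands.
- The arm moves only by the tool send_rows, never from a script. Its argument "plan" is a list of rows, each a list of 5 numbers: the closure in counts, from 0 (fully open) to 255 (shut), then the shift along the tool's x, y, z in m, then the turn about the tool's z in rad. A call has 1 to 20 rows; each row shifts and turns the commanded pose from where the row before left it, along the tool's axes as they then stand; what a row does not reach is not made up. A row lasts 1/12 s, in which the tool goes at most 41.7 mm and 7.16 degrees, less where a joint would pass 70% of its speed; a pose out of reach is approached as far as the arm can. A call is refused whole if a number of a shift passes 0.0417 or a number of a turn 0.125, either way. A call with a gripper value outside its range is refused whole. The fingers move at their own pace and stop on an object; the grip force is fixed at half the most. Time passes only in rows, so rows that do not move let the fingers close. It gives the time, the measured TCP pose, the force, the opening and the grip force at its end, in the units of the state.
- read_state(): the state, without advancing time (a new reading comes with each control period).
- capture(name): name is "scene" or "top" or "wrist"; returns (picture, depth): 400x640x3 uint8, blue, green, red; 400x640 float32, m along the optical axis (not along the pixel's ray), 0 where there is no reading.
- calibration(name): a dict with "fx", "fy", "cx", "cy" (pixels), "dist_coeffs" ([k1, k2, p1, p2, k3] as OpenCV has them; the pictures are not rectified), "xyz" and "rotation" of the camera in the world. Camera axes: x right, y down, z forward; pixel columns grow to the right and rows downward; lengths in m; the calibration is good to about 2 mm. A picture is of the moment at which its call begins: read the wrist's pose just before it. calibration takes no time and is no camera call; for the wrist camera it gives the pose at the moment of the call.
- hand_in(): hands the job in; it is judged then, once.
The state is a dict: "time_s": time; "joint_positions": joint angles; "qvel": joint speeds; "tau": joint torques, N m; "position": TCP position; "tcp_rot": TCP orientation; "force": force on the tool from outside, world axes, zero at the start; "moment": the same for the moment, N m; "opening": opening from 0.0 (shut) to 1.0 (fully open); "grasp_force": force on a finger pad.
Only numpy, scipy, OpenCV 4.12 (cv2) and the standard library are available. Lean on these libraries where they do the work, as an engineer would, in place of code of your own. Each camera call takes 0.05 s, during which the arm holds its last target. There are 200 camera calls.

### The job

Take the S-hook out of its wooden block, hang it by its upper curl on the bar of the rail stand, dropped fully into the red notch (slide it gently along the bar to find the notch), and let go of it there. Then hang the blue parts bin by its bail from the hook's lower curl and leave it hanging level and still. Do not press or pull hard on the rail or the hook, and leave the wax tin, tape and spray can where they are.

Things in the scene. Friction and masses are not known exactly. Their poses are not given: they have to be found in the camera images.
- rail_stand: Fixed bench stand of a rail. Origin: centre of the underside of its dark steel base plate (100 mm in x, 310 in y, 12 thick); z up, y along the bar. Posts at y = +-125 mm carry grey clamp heads up to 279 mm high. The aluminium bar (20 mm round, 360 mm long, immovable) runs along y, its axis 260 mm above the origin, its top at 270 mm.
- rail_mid (a point): Point on the bar's axis midway between the posts, 260 mm above rail_stand's origin, same axes. The bar's one red notch (18 mm wide, 10 mm round: its top 5 mm below the bar's top; square shoulders) is centred anywhere from y = -40 to +40 mm from here, unmeasured: see it or feel for it. A hook slid along under light pressure drops in and is stopped by the far shoulder.
- s_hook: S-hook, steel strip 14 mm wide (y), 5 thick, 120 g, yellow tab on top. Origin: underside of the upper curl's crown, which rests on the bar. z up. Upper curl: inner radius 15 mm, open below, tip at x = +20, z = -24: the bar enters under it from +x. The strip comes down at x = -17.5 and crosses to x = +11 from z = -42 to -74. Hang it with its x and y along rail_stand's. Starts upright in the block; lift it straight up.
- hook_tab (a point): Grip point on the S-hook's yellow tab, 31 mm above the hook's origin. The tab is 22 mm in x, 14 mm in y, from 5 to 43 mm above the origin; pinch it across its y. Keep the fingertips at least 8 mm above the origin, to clear the bar.
- hook_curl (a point): Inner bottom of the S-hook's lower curl, 109.5 mm below the hook's origin: the underside of the bin's bail bar rests here. The curl has 8.5 mm inner radius and opens upwards, from its flared tip on the -x side (x = -17 mm, 24 mm above this point) to the strip at x = +11 mm; the hook's lowest point is 5 mm below.
- hook_block: Fixed light wood block 75 x 60 x 45 mm (x, y, z), origin at the centre of its underside, with a 34 mm deep pocket (about 35 x 17 mm, centred at x = -3.5 mm) in which the S-hook's lower curl stands at the start, hook axes along the block's.
- parts_bin: Open blue plastic bin 120 x 84 x 45 mm (x, y, z), about 200 g. Origin: centre of its underside; z up. A fixed steel bail (8 mm round rod) rises at both y sides (y = +-45 mm, x = 0), its bar running along y at z = 96 mm. A blue grip tab stands on the outside of the -x wall. It hangs level by the bail bar.
- bin_bar (a point): Middle of the axis of the bin's bail bar (8 mm rod along the bin's y, free between y = +-37 mm), 96 mm above the bin's origin. Seated in the hook's lower curl, it lies 4 mm above hook_curl, with the bin's x and y axes along those of the hook and the tab towards the hook's -x.
- bin_tab (a point): Grip point on the bin's blue tab at x = -65.5 mm, z = 78 mm in the bin's frame. The tab is 10 mm in x, 24 mm in y, its top at z = 92 mm; pinch it across its y, from above or tilted back up to 30 degrees; the bin's rim below it is at z = 45 mm.
- wax_tin: Round cream and red tin, 63 mm across, 34 mm high, standing loose on the table; origin at the centre of its underside. Leave it alone.
- electrical_tape: Small roll of black tape, 58 mm across, 19 mm high, loose on the table; origin at the centre of its underside. Leave it alone.
- spray_can: Orange-capped spray can, 66 mm across, 189 mm high, standing loose on the table; origin at the centre of its underside. Leave it alone.
Not all that is in view belongs to the job. There is more than one size of the s_hook; the job needs the larger.

How it is judged (in metres and radians):
On the way, in this order (a step that is already met when the one before it is completed fails the run):
1. The S-hook hangs upright on the bar, dropped into the notch, let go, with the bin not yet on it (z of s_hook in the frame of rail_stand between 0.26 and 0.2675 m and y of s_hook in the frame of rail_stand between -0.09 and 0.09 m and x of s_hook in the frame of rail_stand between -0.012 and 0.012 m and angle between s_hook's own z axis and vertical below 0.25 rad and angle between the y axis of s_hook and the y axis of rail_stand, either way round below 0.25 rad and contact force between s_hook and the fingers below 0.1 N and linear speed of s_hook below 0.05 m/s and contact force between s_hook and parts_bin below 0.05 N), for 0.2 s.
2. The bin hangs with its bail bar in the hook's lower curl (z of s_hook in the frame of rail_stand between 0.26 and 0.2675 m and y of s_hook in the frame of rail_stand between -0.09 and 0.09 m and x of s_hook in the frame of rail_stand between -0.012 and 0.012 m and angle between s_hook's own z axis and vertical below 0.25 rad and angle between the y axis of s_hook and the y axis of rail_stand, either way round below 0.25 rad and x of bin_bar in the frame of s_hook between -0.008 and 0.008 m and z of bin_bar in the frame of s_hook between -0.112 and -0.1 m and angle between parts_bin's own z axis and vertical below 0.3 rad and height (world z) of parts_bin above 0.04 m), for 0.2 s.
At the end, for the whole second after the job is handed in: Hook upright in the notch (origin under 267.5 mm above the stand's, within 12 mm of the bar's axis, tilt and turn under 0.25 rad); bail bar in the lower curl (within 8 mm in x, 100 to 112 mm below the hook's origin); bin 40 mm off the table, tilt under 0.3 rad, released, still (0.04 m/s, 0.4 rad/s) (all of step 2 and linear speed of parts_bin below 0.04 m/s and angular speed of parts_bin below 0.4 rad/s and contact force between parts_bin and the fingers below 0.1 N); the robot touches nothing.
It fails at once if The S-hook is pressed on the rail stand with more than 25 N (contact force between s_hook and rail_stand above 25 N).
It fails at once if The bin is pressed on the S-hook with more than 25 N (contact force between parts_bin and s_hook above 25 N).
It fails at once if The bin is knocked against the rail stand with more than 25 N (contact force between parts_bin and rail_stand above 25 N).
It fails at once if The wax tin, the tape or the spray can is moved by more than 20 mm (distance of any of wax_tin, electrical_tape, spray_can from where it was at the start of the episode above 0.02 m).
It also fails if it takes over 72 s, if anything falls off the work surface, if the arm or the gripper's body presses on something with over 40 N, if the wrist force passes 120 N, or if a joint passes its speed limit or range.

## Working session

There is one attempt and no reset: what is moved stays moved. The work goes in short steps, Python scripts to look and compute and a tool call to move; the robot and the scene stay as the last step left them, time stands still between calls to the robot, and variables do not carry over. Pictures are saved under pics/ and viewed, at most 10 in all, crops included, and the job is handed in when it is done.

Besides the shell and the picture viewer there is one more tool, called as name(argument=value, ...), one argument or row to a line, values as JSON. send_rows: Moves the arm, as the interface text tells. Its arguments: {"type":"object","properties":{"plan":{"type":"array","items":{"type":"array","items":{"type":"number"}}}},"required":["plan"]}

```bash
mkdir -p pics; ls
cat > h.py <<'E'
import numpy as np, cv2
from rig import *
def cloud(name):
    c=calibration(name); im,d=capture(name)
    K=np.array([[c['fx'],0,c['cx']],[0,c['fy'],c['cy']],[0,0,1]])
    v,u=np.mgrid[0:400,0:640]
    p=cv2.undistortPoints(np.stack([u,v],-1).reshape(-1,1,2).astype(np.float32),K,np.array(c['dist_coeffs'])).reshape(400,640,2)
    P=np.dstack([p,np.ones((400,640))])*d[...,None]
    W=P@np.array(c['rotation']).T+np.array(c['xyz']); W[d==0]=np.nan
    return im,W
E
python3 - <<'E'
from h import *
print(finger_overhang if not callable(finger_overhang) else finger_overhang())
s=read_state();print(s)
for n in("scene","top"):
    im,W=cloud(n); np.savez(n+'.npz',im=im,W=W); cv2.imwrite(f'pics/{n}.png',im)
    c=calibration(n);print(n,c['xyz'],c['rotation'],c['fx'])
E
```

```text
pics
0.014
{'time_s': 0.0, 'joint_positions': array([-8.00138593e+01,  3.02777364e+01,  8.21575527e+01, -8.78671593e-04,
        6.76882603e+01, -1.02277606e+01]), 'qvel': array([-0.07464797,  0.0022304 , -0.0397089 , -0.0730685 , -0.12150859,
       -0.03351582]), 'tau': array([-6.63067094e-04, -4.40045571e+01, -1.76588702e+01,  6.31577242e-02,
        5.80914749e-02, -1.49076363e-04]), 'position': array([ 0.21584762, -0.58578878,  0.23557831]), 'tcp_rot': array([[ 9.38407272e-01,  3.45530956e-01, -3.87903507e-04],
       [ 3.45530977e-01, -9.38404947e-01,  2.12121098e-03],
       [ 3.68933488e-04, -2.12459249e-03, -9.99997675e-01]]), 'force': array([ 0.48638828, -0.46228656, -1.03820165]), 'moment': array([ 0.01535184, -0.07148254,  0.01770227]), 'grasp_force': 0.0, 'opening': 1.0014394775523303}
scene [-0.02344062  0.51843306  0.88657274] [[-0.71132072 -0.48256316  0.51103389]
 [-0.70281875  0.4797619  -0.5252374 ]
 [ 0.00828563 -0.73277644 -0.68041901]] 378.3781596904478
top [ 0.3634888  -0.04399508  1.54024859] [[-0.02465558 -0.99369831  0.10934241]
 [-0.99964322  0.02563032  0.00751787]
 [-0.01027297 -0.10911804 -0.99397571]] 444.04496399594393
```

View pics/scene.png

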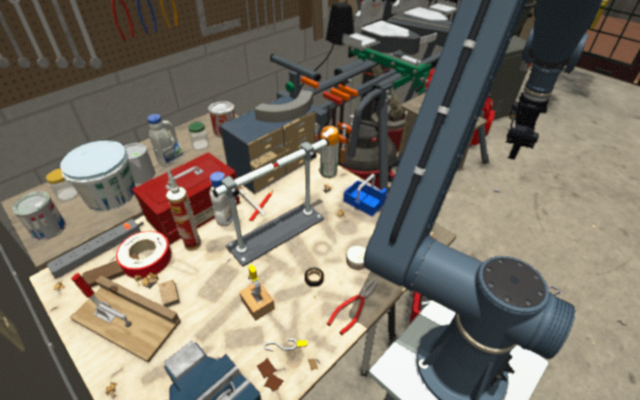

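View pics/top.png

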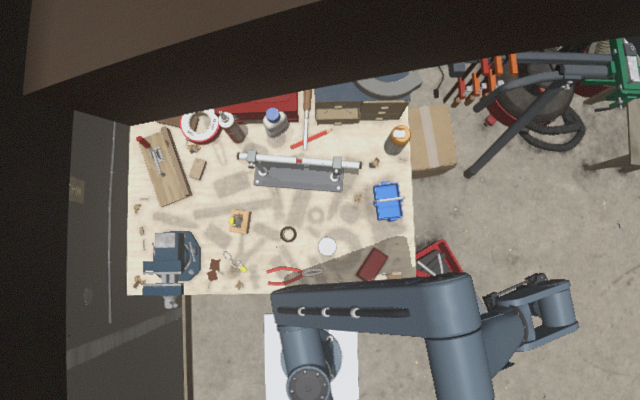

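The scene view shows the hook in its block (tab at about (253,272)), the stand in mid-table, the blue bin at (365,195), and the small decoy hook at (290,345). The top view shows the tab at about (236,218), the red notch at about (299,160), and the bin at (388,202).

```bash
cat > m.py <<'E'
from h import *
D={n:np.load(n+'.npz') for n in('scene','top')}
def rep(t,P):
    P=P[~np.isnan(P).any(1)]
    if len(P)<4: print(t,len(P));return
    r=cv2.minAreaRect((P[:,:2]*1000).astype(np.float32)); print(t,len(P),'med',np.median(P,0).round(4),'zmax',P[:,2].max().round(3),'rect',np.round(r[0],1),np.round(r[1],1),round(r[2],1), 'top z95',np.percentile(P[:,2],95).round(3))
for n in D:
    im,W=D[n]['im'],D[n]['W']; H=cv2.cvtColor(im,cv2.COLOR_BGR2HSV); h,s,v=[H[...,i].astype(int) for i in range(3)]
    x,y,z=[W[...,i] for i in range(3)]
    R=(x>.2)&(x<.9)&(abs(y)<.6)
    yel=(h>22)&(h<34)&(s>170)&(v>120)&R
    k,l,st,ce=cv2.connectedComponentsWithStats(yel.astype(np.uint8))
    for i in range(1,k):
        if st[i,4]>4: rep(f'{n} yellow px{ce[i].round(1)}',W[l==i])
    red=((h<8)|(h>172))&(s>110)&R&(z>.2)
    rep(n+' red z>.2',W[red])
    if red.any(): print(np.argwhere(red).mean(0), np.argwhere(red).min(0),np.argwhere(red).max(0))
    blue=(h>100)&(h<122)&(s>140)&(v>60)&R&(y<-.1)&(x<.72)
    k,l,st,ce=cv2.connectedComponentsWithStats(blue.astype(np.uint8))
    for i in range(1,k):
        if st[i,4]>15: rep(f'{n} blue px{ce[i].round(1)}',W[l==i]); B=W[l==i]; rep('   rim',B[(B[:,2]>.038)&(B[:,2]<.052)]); rep('   tab',B[(B[:,2]>.06)])
    rep(n+' bail',W[R&(z>.08)&(z<.11)&(s<110)&(x>.4)&(x<.7)&(y<-.2)&(y>-.42)])
    rep(n+' bar',W[R&(z>.262)&(z<.276)&(x>.5)&(x<.8)&(s<80)])
    rep(n+' plate',W[R&(z>.006)&(z<.018)&(v<140)&(s<90)&(x>.5)&(x<.75)&(y>-.2)&(y<.2)])
    rep(n+' blocktop',W[R&(z>.038)&(z<.05)&(x>.37)&(x<.55)&(y>.0)&(y<.3)])
    rep(n+' hook',W[R&(z>.055)&(z<.25)&(x>.37)&(x<.55)&(y>.0)&(y<.35)])
E
python3 m.py
```

```text
scene yellow px[252.5 272.5] 84 med [0.4556 0.2381 0.1596] zmax 0.172 rect [460.2 236.5] [11.9 19. ] 81.7 top z95 0.17
scene yellow px[301.1 343.2] 52 med [0.3054 0.2291 0.0087] zmax 0.012 rect [305.3 228.2] [23.1 13. ] 57.0 top z95 0.011
scene red z>.2 41 med [ 0.2789 -0.0773  0.5334] zmax 0.608 rect [405.6 -94.8] [960.6 256.6] 55.2 top z95 0.606
[116.36585366 383.2195122 ] [ 63 171] [196 530]
scene blue px[365.4 198.1] 802 med [ 0.518  -0.2798  0.0225] zmax 0.093 rect [ 522.1 -295.9] [132.4 139.7] 11.5 top z95 0.071
   rim 102 med [ 0.4979 -0.2425  0.042 ] zmax 0.052 rect [ 516.7 -274.9] [129.3  90.4] 7.7 top z95 0.049
   tab 55 med [ 0.4554 -0.2749  0.0793] zmax 0.093 rect [ 482.  -255.1] [92.4 23.8] 46.0 top z95 0.091
scene bail 125 med [ 0.6854 -0.2886  0.0964] zmax 0.109 rect [ 606.3 -276.1] [ 91.9 187.4] 88.7 top z95 0.108
scene bar 701 med [0.624  0.0554 0.2675] zmax 0.276 rect [633.4  63.5] [445.9 124.5] 68.2 top z95 0.274
scene plate 2061 med [0.6211 0.0422 0.0121] zmax 0.018 rect [624.5  30.3] [308.3 102.6] 84.4 top z95 0.015
scene blocktop 507 med [0.4603 0.2403 0.0451] z
[... 597 characters left out ...]
7 -0.2806  0.0433] zmax 0.05 rect [ 469.3 -283.9] [ 2.5 55.1] 6.8 top z95 0.049
   tab 19 med [ 0.4628 -0.2828  0.0902] zmax 0.096 rect [ 462.  -282.5] [ 8.3 19.9] 16.4 top z95 0.095
top bail 102 med [ 0.5282 -0.2885  0.0978] zmax 0.11 rect [ 581.9 -294.2] [ 89.8 243. ] 72.8 top z95 0.107
top bar 740 med [0.6272 0.0049 0.2683] zmax 0.276 rect [639.3  57.7] [447.4 126.6] 68.9 top z95 0.274
top plate 984 med [0.6172 0.0357 0.012 ] zmax 0.018 rect [623.   27.7] [167.3 384.7] 11.7 top z95 0.017
top blocktop 260 med [0.4689 0.2248 0.0447] zmax 0.05 rect [470.2 233.9] [61.7 75.6] 80.8 top z95 0.049
top hook 106 med [0.4644 0.2317 0.1265] zmax 0.175 rect [467.9 233.7] [15.4 41.7] 79.4 top z95 0.171
```

```bash
cat > m2.py <<'E'
from h import *
D={n:np.load(n+'.npz') for n in('scene','top')}
def crop(n,r0,r1,c0,c1,f): return cv2.resize(D[n]['im'][r0:r1,c0:c1],(400,300),interpolation=cv2.INTER_CUBIC)
A=np.vstack([np.hstack([crop('scene',258,318,225,305,5),crop('scene',130,250,220,380,2.5)]),np.hstack([crop('top',140,200,240,320,5),crop('top',170,230,350,430,5)])])
cv2.imwrite('pics/c1.png',A)
for n in D:
    im,W=D[n]['im'],D[n]['W'];H=cv2.cvtColor(im,cv2.COLOR_BGR2HSV).astype(int);x,y,z=[W[...,i] for i in range(3)]
    m=(z>.264)&(z<.274)&(abs(y-.04)<.11)&(x>.59)&(x<.67); P=W[m]; vx,vy,x0,y0=cv2.fitLine(P[:,:2].astype(np.float32),cv2.DIST_HUBER,0,.001,.001).ravel()
    print(n,'bar',len(P),'x at y=.03',x0+(0.03-y0)*vx/vy,'yaw',np.degrees(-np.arctan(vx/vy)))
    r=((H[...,0]<9)|(H[...,0]>171))&(H[...,1]>90)&(x>.57)&(x<.69)&(abs(y)<.15)&(z>.22)&(z<.29)
    print(' red',r.sum(),np.argwhere(r).mean(0) if r.any() else '',np.nanmean(W[r],0),np.nanmin(W[r],0) if r.any() else '',np.nanmax(W[r],0) if r.any() else '')
    m=(z>.088)&(z<.108)&(x>.5)&(x<.56)&(y<-.22)&(y>-.35); P=W[m]
    if len(P)>5:
        vx,vy,x0,y0=cv2.fitLine(P[:,:2].astype(np.float32),cv2.DIST_HUBER,0,.001,.001).ravel()
        print(n,'bail',len(P),P.mean(0),'y',P[:,1].min(),P[:,1].max(),'yaw',np.degrees(-np.arctan(vx/vy)),'z95',np.percentile(P[:,2],[50,95]))
E
python3 m2.py
```

```text
scene bar 313 x at y=.03 0.6239841 yaw -5.644165
 red 12 [164.5 275.5] [0.6248434  0.01242912 0.26295336] [0.62145788 0.00487052 0.26070921] [0.63130015 0.01819714 0.26478989]
scene bail 54 [ 0.52146266 -0.27118002  0.09625229] y -0.3170187494742619 -0.22961473288603496 yaw 4.5052514 z95 [0.09682595 0.09988061]
top bar 387 x at y=.03 0.62998354 yaw -5.937569
 red 15 [160.06666667 298.66666667] [0.627986   0.01455956 0.2642237 ] [0.62554276 0.00788325 0.26002392] [0.63173599 0.02218626 0.26918943]
top bail 72 [ 0.52686333 -0.27810944  0.09806359] y -0.3258263108350576 -0.22918610796932312 yaw 5.5929523 z95 [0.09843134 0.10338988]
```

View pics/c1.png

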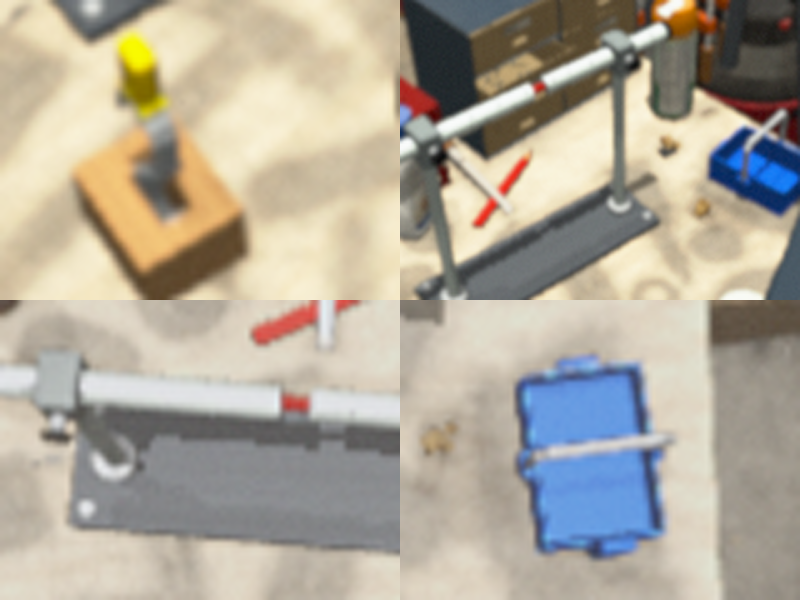

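The composite shows the hook opening towards +x, with its strip on the robot's side, and the red notch at about y = 0.013. The bin's grip tab is on the robot's side. The next move goes over the hook.

send_rows(
  plan=[
    [0,0,0,-0.015,0.125],
    [0,0,0,-0.015,0.125],
    [0,0,0,-0.015,0.125],
    [0,0,0,-0.015,0.125],
    [0,0.02,-0.033,0,0.01],
    [0,0.02,-0.033,0,0],
    [0,0.02,-0.033,0,0],
    [0,0.02,-0.033,0,0],
    [0,0.02,-0.033,0,0],
    [0,0.02,-0.033,0,0],
    [0,0.02,-0.033,0,0],
    [0,0.02,-0.033,0,0],
    [0,0.02,-0.033,0,0],
    [0,-0.004,-0.039,0,0],
    [0,-0.004,-0.039,0,0],
    [0,-0.004,-0.039,0,0],
    [0,-0.004,-0.039,0,0],
    [0,-0.004,-0.039,0,0],
    [0,-0.004,-0.039,0,0],
    [0,-0.004,-0.039,0,0],
  ],
)

```text
time_s: 1.77
position: [0.4545, -0.0451, 0.2963]
tcp_rot: [[0.988, -0.157, -0.001], [-0.157, -0.988, 0.0], [-0.001, -0.0, -1.0]]
force: [1.0, -0.2, 0.0]
opening: 1.002
grasp_force: 0.0
```

```bash
cat >> h.py <<'E'
def go(x,y,z,yaw=None):
    s=read_state();R=np.array(s['tcp_rot']);p=np.array(s['position']);cy=np.degrees(np.arctan2(R[1,0],R[0,0]))
    print('t',round(s['time_s'],2),'tcp',p.round(4),'yaw',cy.round(2),'F',np.round(s['force'],2),'open',round(s['opening'],3),'grip',round(s['grasp_force'],1))
    print(' shift(tool)',(R.T@(np.array([x,y,z])-p)).round(4),'turn',None if yaw is None else np.radians(cy-yaw).round(4))
E
python3 -c "
from h import *
go(.469,.2337,.28,-9)
c=calibration('wrist');s=read_state();R=s['tcp_rot'];print(R.T@(np.array(c['xyz'])-s['position']),R.T@c['rotation'],c['fx'])"
```

```text
t 1.77 tcp [ 0.4545 -0.0451  0.2963] yaw -9.03 F [ 0.96 -0.24  0.03] open 1.002 grip 0.0
 shift(tool) [-0.0294 -0.2776  0.0164] turn -0.0005
[ 0.06838719 -0.00178172 -0.14796273] [[-8.23938425e-04 -9.66883337e-01 -2.55217423e-01]
 [ 9.99999395e-01 -6.10772613e-04 -9.14483273e-04]
 [ 7.28318827e-04 -2.55218022e-01  9.66883256e-01]] 329.4423603098138
```

send_rows(
  plan=[
    [0,-0.0042,-0.0397,0,0],
    [0,-0.0042,-0.0397,0,0],
    [0,-0.0042,-0.0397,0.004,0],
    [0,-0.0042,-0.0397,0.004,0],
    [0,-0.0042,-0.0397,0.004,0],
    [0,-0.0042,-0.0397,0.004,0],
    [0,-0.0042,-0.0397,0,0],
    [0,0,0,0,0],
    [0,0,0,0,0],
  ],
)

```text
time_s: 2.52
position: [0.4688, 0.2339, 0.2799]
tcp_rot: [[0.988, -0.152, -0.001], [-0.152, -0.988, -0.001], [-0.001, 0.001, -1.0]]
force: [-0.7, -1.2, 0.1]
opening: 0.999
grasp_force: 0.0
```

Run:
```python
from h import *
print(read_state()['joint_positions'].round(1))
im,W=cloud('wrist');cv2.imwrite('pics/w1.png',im)
H=cv2.cvtColor(im,cv2.COLOR_BGR2HSV).astype(int);z=W[...,2]
def rect(t,m):
    P=W[m];r=cv2.minAreaRect((P[:,:2]*1000).astype(np.float32));print(t,len(P),np.round(r[0],1),np.round(r[1],1),round(r[2],1),np.percentile(z[m],[5,50,95]).round(4))
near=(abs(W[...,0]-.469)<.06)&(abs(W[...,1]-.234)<.06)
rect('block',near&(z>.040)&(z<.05)); 
yel=near&(H[...,0]>20)&(H[...,0]<36)&(H[...,1]>140)
rect('tab',yel&(z>.12)); rect('tabtop',yel&(z>.163))
rect('hook',near&(z>.06)&(z<.2)); go(.469,.2337,.1515,-9)
```

```text
[ 14.3  19.4  93.4  -0.   67.2 113. ]
block 2541 [468.1 235.2] [60.1 74.7] 81.3 [0.0436 0.0449 0.0461]
tab 622 [476.6 229.1] [106.1  49.9] 80.2 [0.1336 0.1674 0.3643]
tabtop 434 [476.6 229.1] [106.1  49.9] 80.2 [0.1652 0.168  0.3649]
hook 846 [469.3 235. ] [14.1 35.1] 81.2 [0.108  0.1609 0.1689]
t 2.57 tcp [0.4689 0.2325 0.28  ] yaw -8.87 F [-0.23 -0.3  -0.25] open 0.999 grip 0.0
 shift(tool) [ 1.000e-04 -1.400e-03  1.285e-01] turn 0.0022
```

View pics/w1.png

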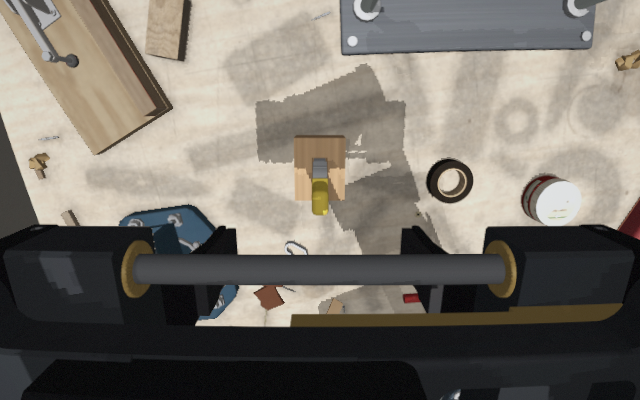

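The wrist view shows the tab at (320,197) between the fingers, with the block at (320,167). I'll descend and grip.

send_rows(
  plan=[
    [0,0,-0.0015,0.03,0],
    [0,0,0,0.03,0],
    [0,0,0,0.03,0],
    [0,0,0,0.025,0],
    [0,0,0,0.0135,0],
    [0,0,0,0,0],
    [0,0,0,0,0],
    [255,0,0,0,0],
    [255,0,0,0,0],
    [255,0,0,0,0],
    [255,0,0,0,0],
    [255,0,0,0,0],
    [255,0,0,0,0],
    [255,0,0,0,0],
    [255,0,0,0,0],
  ],
)

```text
time_s: 3.82
position: [0.4697, 0.2336, 0.1521]
tcp_rot: [[0.988, -0.156, 0.0], [-0.156, -0.988, 0.0], [0.0, -0.0, -1.0]]
force: [0.8, -0.0, -1.0]
opening: 0.479
grasp_force: 0.0
```

send_rows(
  plan=[
    [255,0,0,0,0],
    [255,0,0,0,0],
    [255,0,0,0,0],
    [255,0,0,0,0],
    [255,0,0,0,0],
    [255,0,0,0,0],
    [255,0,0,0,0],
    [255,0,0,0,0],
  ],
)

```text
time_s: 4.48
position: [0.4697, 0.2334, 0.152]
tcp_rot: [[0.988, -0.157, -0.0], [-0.157, -0.988, -0.0], [-0.0, 0.0, -1.0]]
force: [-0.4, -0.2, -0.1]
opening: 0.154
grasp_force: 30.0
```

send_rows(
  plan=[
    [255,0,0,-0.012,0],
    [255,0,0,-0.024,0],
    [255,0,0,-0.03,0],
    [255,0,0,-0.03,0],
    [255,0,0,-0.03,0],
    [255,0,0,-0.03,-0.028],
    [255,0,0,-0.022,-0.028],
    [255,0,0,0,0],
    [255,0,0,0,0],
  ],
)

```text
time_s: 5.23
position: [0.47, 0.2336, 0.3308]
tcp_rot: [[0.995, -0.102, 0.002], [-0.102, -0.995, 0.001], [0.002, -0.001, -1.0]]
force: [0.1, 0.3, -0.7]
opening: 0.158
grasp_force: 30.0
```

Run:
```python
from h import *
go(.559,.0325,.3285,-5.8)
```

```text
t 5.23 tcp [0.47   0.2336 0.3308] yaw -5.83 F [ 0.06  0.32 -0.66] open 0.158 grip 30.0
 shift(tool) [0.109  0.1911 0.0024] turn -0.0005
```

send_rows(
  plan=[
    [255,0.006,0.0105,0.0012,0],
    [255,0.0136,0.024,0.0012,0],
    [255,0.0136,0.024,0,0],
    [255,0.0136,0.024,0,0],
    [255,0.0136,0.024,0,0],
    [255,0.0136,0.024,0,0],
    [255,0.0136,0.024,0,0],
    [255,0.0136,0.024,0,0],
    [255,0.007,0.0126,0,0],
    [255,0,0,0,0],
    [255,0,0,0,0],
    [255,0,0,0,0],
  ],
)

```text
time_s: 6.23
position: [0.557, 0.0332, 0.3265]
tcp_rot: [[0.995, -0.101, -0.003], [-0.101, -0.995, 0.001], [-0.003, -0.001, -1.0]]
force: [0.2, -0.4, -1.2]
opening: 0.157
grasp_force: 30.0
```

```bash
cat > m3.py <<'E'
from h import *
import sys
go(.6275,.0135,.3285,-5.8)
for n in('scene','top','wrist'):
    im,W=cloud(n);np.savez(n+'2.npz',im=im,W=W);H=cv2.cvtColor(im,cv2.COLOR_BGR2HSV).astype(int);x,y,z=[W[...,i] for i in range(3)]
    m=(z>.264)&(z<.274)&(abs(y-.04)<.11)&(x>.6)&(x<.66)&(H[...,1]<60); P=W[m]
    if len(P)>20:
        vx,vy,x0,y0=cv2.fitLine(P[:,:2].astype(np.float32),cv2.DIST_HUBER,0,.001,.001).ravel()
        print(n,'bar',len(P),'x at y=.03',x0+(0.03-y0)*vx/vy,'yaw',np.degrees(-np.arctan(vx/vy)),'zmax',np.percentile(P[:,2],90))
    r=((H[...,0]<9)|(H[...,0]>171))&(H[...,1]>90)&(x>.59)&(x<.66)&(abs(y)<.1)&(z>.24)&(z<.29)
    if r.any(): print(' red',r.sum(),np.nanmean(W[r],0),np.percentile(y[r],[3,97]),np.argwhere(r).mean(0))
    h=(abs(x-.56)<.045)&(abs(y-.032)<.03)&(z>.17)&(z<.285)
    if h.sum()>9:
        P=W[h];rc=cv2.minAreaRect((P[:,:2]*1000).astype(np.float32));print(' hook',len(P),np.round(rc[0],1),np.round(rc[1],1),round(rc[2],1),'z',P[:,2].min(),P[:,2].max(),'mid',np.median(P,0), np.argwhere(h).mean(0))
    ye=(H[...,0]>20)&(H[...,0]<36)&(H[...,1]>140)&(abs(x-.56)<.045)&(abs(y-.032)<.03)&(z>.27)
    if ye.sum()>3: P=W[ye];print(' tab',len(P),P.min(0),P.max(0))
E
python3 m3.py
python3 - <<'E'
from h import *
a=np.load('scene2.npz')['im'];b=np.load('wrist2.npz')['im']
cv2.imwrite('pics/c2.png',np.hstack([cv2.resize(a[100:250,190:340],(400,400)),cv2.resize(b[60:300,200:440],(400,400))]))
E
```

```text
t 6.23 tcp [0.557  0.0332 0.3265] yaw -5.79 F [ 0.19 -0.45 -1.16] open 0.157 grip 30.0
 shift(tool) [ 0.0721  0.0125 -0.0022] turn 0.0002
scene bar 223 x at y=.03 0.62370604 yaw -6.178928 zmax 0.26977841350437354
 red 13 [0.62462231 0.0119372  0.26293559] [0.00600162 0.01832979] [164.46153846 275.69230769]
 hook 163 [549.7  35.7] [15.7 41. ] 82.3 z 0.18769330054667788 0.28493070027805834 mid [0.55048972 0.0370309  0.21928077] [190.17177914 288.39263804]
 tab 161 [0.5277933  0.00214497 0.30542103] [0.56336207 0.06021584 0.41647662]
top bar 78 x at y=.03 0.6242289 yaw -1.2252036 zmax 0.2719236008267915
 hook 10 [536.   35.2] [ 6.3 12.5] 10.4 z 0.2121023519214682 0.2663947613725488 mid [0.5372323  0.03444959 0.21927762] [192.5 293. ]
wrist bar 9625 x at y=.03 0.62881863 yaw -6.0676503 zmax 0.2699978284585721
 red 461 [0.62727635 0.01595676 0.26389172] [0.00751226 0.02430479] [104.45336226 338.93709328]
 hook 457 [568.8  34.5] [14.1 11.6] 84.4 z 0.19972936161538807 0.28498200505732374 mid [0.56808959 0.03448626 0.23073937] [191.30415755 318.53172867]
 tab 1314 [0.53980371 0.0020453  0.30617651] [0.58318704 0.06198251 0.4316563 ]
```

View pics/c2.png

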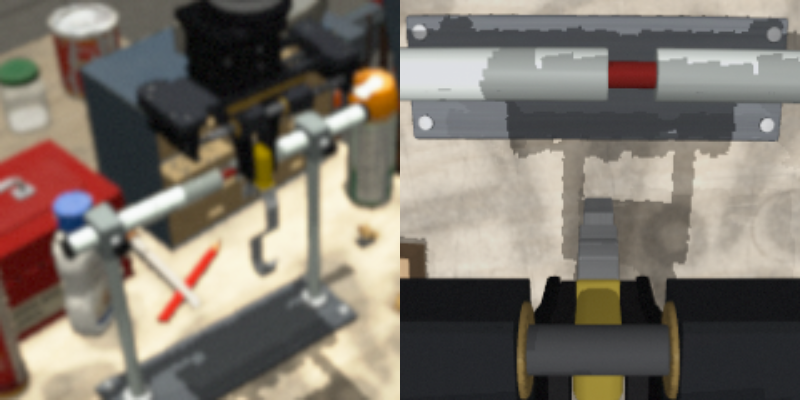

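The crops show the hook square to the bar, about 72 mm in front of it. The notch sits to the right of the hook, about 12 mm off in y. I'll bring the bar under the upper curl.

send_rows(
  plan=[
    [255,0.006,0,0,0],
    [255,0.0115,0,0,0],
    [255,0.0115,0,0,0],
    [255,0.0115,0,0,0],
    [255,0.0115,0,0,0],
    [255,0.0115,0,0,0],
    [255,0.007,0,0,0],
    [255,0,0,0,0],
    [255,0,0,0,0],
    [255,0,0,0,0],
  ],
)

```text
time_s: 7.22
position: [0.6276, 0.0257, 0.3275]
tcp_rot: [[0.995, -0.101, -0.001], [-0.101, -0.995, 0.0], [-0.001, -0.0, -1.0]]
force: [-0.1, 0.2, -1.2]
opening: 0.161
grasp_force: 30.0
```

send_rows(
  plan=[
    [255,0.0005,0,0.005,0],
    [255,0.0005,0,0.006,0],
    [255,0,0,0.006,0],
    [255,0,0,0.006,0],
    [255,0,0,0.004,0],
    [255,0,0,0,0],
    [255,0,0,0,0],
    [255,0,0,0,0],
  ],
)

```text
time_s: 7.88
position: [0.629, 0.0252, 0.3006]
tcp_rot: [[0.995, -0.101, -0.001], [-0.101, -0.995, 0.0], [-0.001, -0.0, -1.0]]
force: [-0.1, 0.1, -0.8]
opening: 0.158
grasp_force: 30.0
```

send_rows(
  plan=[
    [255,0,0,0.001,0],
    [255,0,0,0.001,0],
    [255,0,0,0.001,0],
    [255,0,0,0,0],
    [255,0,0,0,0],
  ],
)

```text
time_s: 8.3
position: [0.6298, 0.0251, 0.2982]
tcp_rot: [[0.995, -0.101, 0.002], [-0.101, -0.995, -0.0], [0.002, 0.0, -1.0]]
force: [1.1, -0.5, 0.8]
opening: 0.153
grasp_force: 30.0
```

send_rows(
  plan=[
    [255,0,0,0.001,0],
    [255,0,0,0,0],
    [255,0,0,0,0],
  ],
)

```text
time_s: 8.55
position: [0.6302, 0.0251, 0.2978]
tcp_rot: [[0.995, -0.101, 0.003], [-0.101, -0.995, -0.0], [0.003, 0.0, -1.0]]
force: [1.8, 0.4, 5.3]
opening: 0.156
grasp_force: 30.0
```

send_rows(
  plan=[
    [255,0,0,0.0007,0],
    [255,0,0,0,0],
    [255,0,0,0,0],
  ],
)

```text
time_s: 8.8
position: [0.6304, 0.0251, 0.2974]
tcp_rot: [[0.995, -0.101, 0.004], [-0.101, -0.995, -0.0], [0.004, 0.0, -1.0]]
force: [1.2, 0.2, 6.8]
opening: 0.157
grasp_force: 30.0
```

send_rows(
  plan=[
    [255,0,0.0015,0,0],
    [255,0,0.0015,0,0],
    [255,0,0.0015,0,0],
    [255,0,0.0015,0,0],
    [255,0,0.0015,0,0],
    [255,0,0,0,0],
  ],
)

```text
time_s: 9.3
position: [0.6302, 0.019, 0.2969]
tcp_rot: [[0.995, -0.101, 0.005], [-0.101, -0.995, 0.003], [0.005, -0.003, -1.0]]
force: [4.4, 2.8, 4.1]
opening: 0.16
grasp_force: 30.0
```

send_rows(
  plan=[
    [255,0,0.001,0,0],
    [255,0,0.001,0,0],
    [255,0,0.001,0,0],
    [255,0,0.001,0,0],
    [255,0,0,0,0],
  ],
)

```text
time_s: 9.72
position: [0.6266, 0.0136, 0.2947]
tcp_rot: [[0.995, -0.101, -0.005], [-0.101, -0.995, -0.0], [-0.004, 0.001, -1.0]]
force: [-0.2, -0.2, -1.5]
opening: 0.159
grasp_force: 30.0
```

The hook dropped and the contact force vanished at y = 0.0136, where I expected the notch. I'll lower it to seat.

send_rows(
  plan=[
    [255,0,0,0.001,0],
    [255,0,0,0.001,0],
    [255,0,0,0,0],
    [255,0,0,0,0],
  ],
)

```text
time_s: 10.05
position: [0.6275, 0.0137, 0.2933]
tcp_rot: [[0.995, -0.101, -0.002], [-0.101, -0.995, 0.0], [-0.002, 0.0, -1.0]]
force: [0.3, 0.7, -1.2]
opening: 0.161
grasp_force: 30.0
```

send_rows(
  plan=[
    [255,0,0,0.001,0],
    [255,0,0,0,0],
    [255,0,0,0,0],
  ],
)

```text
time_s: 10.3
position: [0.6279, 0.0138, 0.2928]
tcp_rot: [[0.995, -0.101, -0.0], [-0.101, -0.995, 0.0], [-0.0, 0.0, -1.0]]
force: [-0.6, -0.8, -2.1]
opening: 0.16
grasp_force: 30.0
```

send_rows(
  plan=[
    [235,0,0,0,0],
    [215,0,0,0,0],
    [205,0,0,0,0],
    [195,0,0,0,0],
    [180,0,0,0,0],
    [160,0,0,0,0],
    [140,0,0,0,0],
    [120,0,0,0,0],
    [120,0,0,0,0],
    [120,0,0,0,0],
    [120,0,0,0,0],
    [120,0,0,0,0],
  ],
)

```text
time_s: 11.3
position: [0.628, 0.0138, 0.2929]
tcp_rot: [[0.995, -0.101, -0.0], [-0.101, -0.995, -0.0], [-0.0, 0.0, -1.0]]
force: [-0.3, 0.0, 0.1]
opening: 0.527
grasp_force: 0.0
```

```bash
sed -i "s/abs(x-.56)<.045)&(abs(y-.032)/abs(x-.627)<.045)\&(abs(y-.0137)/g; s/(z<.285)/(z<.255)/" m3.py; python3 m3.py
```

```text
t 11.3 tcp [0.628  0.0138 0.2929] yaw -5.8 F [-0.32  0.03  0.1 ] open 0.527 grip 0.0
 shift(tool) [-0.0005  0.0003 -0.0356] turn 0.0
scene bar 283 x at y=.03 0.623657 yaw -6.1743383 zmax 0.26968076564654525
 hook 98 [626.4  14.2] [52.6 38.2] 33.4 z 0.17026520606946438 0.25464583471920754 mid [0.62000481 0.01793097 0.21687026] [179.58163265 275.52040816]
 tab 118 [ 0.59917058 -0.00976671  0.27015313] [0.63254853 0.03347938 0.41169844]
top bar 34 x at y=.03 0.6268204 yaw -6.314937 zmax 0.27323258394988437
 tab 6 [0.60253084 0.01177009 0.29540657] [0.61721323 0.02063046 0.3056919 ]
wrist bar 5888 x at y=.03 0.63491356 yaw -7.102151 zmax 0.26983612509950544
 red 78 [0.62950376 0.01767337 0.26355578] [0.00711778 0.02486716] [230.98717949 314.96153846]
 hook 1082 [657.8  12.8] [14.  29.4] 83.7 z 0.1763579208334673 0.2549777096088679 mid [0.6538974  0.01276468 0.2055243 ] [169.94362292 318.66266174]
 tab 1429 [ 0.59882724 -0.0156765   0.2717067 ] [0.66538742 0.03962672 0.37929818]
```

send_rows(
  plan=[
    [60,0,0,0,0],
    [60,0,0,-0.01,0],
    [30,0,0,-0.025,0],
    [0,0,0,-0.03,0],
    [0,0,0,-0.03,0],
    [0,-0.033,0,0,0],
    [0,-0.033,0,0,0],
    [0,-0.033,0,0,0],
    [0,-0.033,0,0,0],
    [0,-0.033,0,0,0],
    [0,0,0,0,0],
  ],
)

```text
time_s: 12.37
position: [0.4572, 0.0319, 0.3884]
tcp_rot: [[0.995, -0.1, -0.005], [-0.1, -0.995, 0.001], [-0.005, -0.0, -1.0]]
force: [-0.2, -0.2, 0.4]
opening: 0.994
grasp_force: 0.0
```

```bash
cat > m4.py <<'E'
from h import *
go(.461,-.283,.25,5)
for n in('scene','wrist'):
    im,W=cloud(n);np.savez(n+'3.npz',im=im,W=W);H=cv2.cvtColor(im,cv2.COLOR_BGR2HSV).astype(int);x,y,z=[W[...,i] for i in range(3)]
    near=(abs(x-.627)<.06)&(abs(y-.0137)<.035)
    ye=near&(H[...,0]>20)&(H[...,0]<36)&(H[...,1]>140)&(z>.25)
    if ye.any(): P=W[ye];print(n,' tab',len(P),P.min(0).round(4),P.max(0).round(4),np.median(P,0).round(4))
    h=near&(z>.13)&(z<.25)&(abs(y-.0137)<.02); P=W[h]
    if len(P): print(n,' strip',len(P),P.min(0).round(4),P.max(0).round(4))
E
python3 m4.py
python3 - <<'E'
from h import *
a=np.load('scene3.npz')['im'];b=np.load('wrist3.npz')['im']
cv2.imwrite('pics/c3.png',np.hstack([cv2.resize(a[110:230,220:340],(400,400)),cv2.resize(b[0:240,200:440],(400,400))]))
E
```

```text
t 12.37 tcp [0.4572 0.0319 0.3884] yaw -5.75 F [-0.15 -0.23  0.36] open 0.994 grip 0.0
 shift(tool) [0.0361 0.313  0.1381] turn -0.1876
scene  tab 93 [0.6002 0.0116 0.2658] [0.6299 0.0253 0.3067] [0.6092 0.0215 0.2912]
scene  strip 124 [0.6036 0.0055 0.1534] [0.662  0.0247 0.2496]
wrist  strip 23 [0.6053 0.0108 0.2322] [0.6103 0.0244 0.2498]
```

View pics/c3.png

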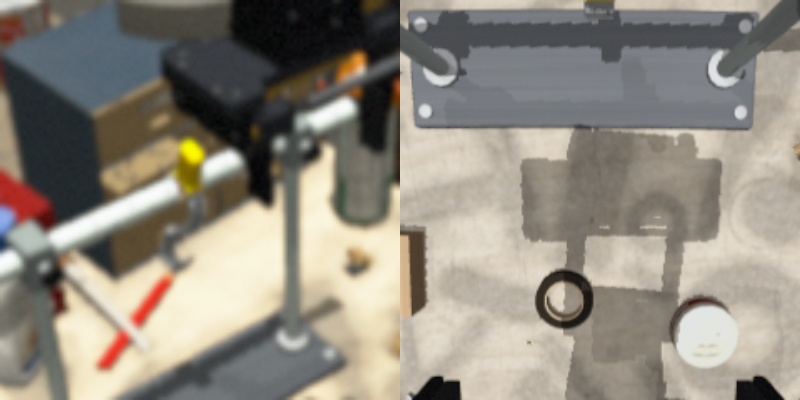

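The crops show the hook alone on the bar, but its lower end looks swung away, towards +x. I'll measure the tilt from the saved cloud.

Run:
```python
from h import *
u=np.array([np.cos(np.radians(5.8)),-np.sin(np.radians(5.8))]);v=np.array([-u[1],u[0]])
def prof(f,T):
    d=np.load(f);W=d['W'];H=cv2.cvtColor(d['im'],cv2.COLOR_BGR2HSV).astype(int)
    q=(W[...,:2]-T); a=q@u;b=q@v;z=W[...,2]
    print(f)
    for z0 in np.arange(.14,.345,.01):
        m=(abs(a)<.045)&(abs(b)<.02)&(z>=z0)&(z<z0+.01)&~((H[...,1]<60)&(H[...,2]>150))
        if m.sum()>2: print(round(z0,3),m.sum(),(a[m].min()*1e3).round(1),(np.median(a[m])*1e3).round(1),(a[m].max()*1e3).round(1),'b',(np.median(b[m])*1e3).round(1))
prof('scene2.npz',np.array([.627,.0137])); prof('scene3.npz',np.array([.628,.0138]))
```

```text
scene2.npz
0.15 15 9.7 21.7 26.5 b 5.9
0.16 15 3.6 25.7 27.5 b 2.6
0.17 15 -3.9 22.7 26.8 b 6.4
0.18 12 19.7 22.3 27.3 b 4.4
0.19 6 15.5 20.0 25.9 b 7.3
0.2 7 -0.3 6.5 15.0 b 7.2
0.21 5 -8.1 -2.6 2.6 b 7.9
0.22 12 -19.6 -16.4 -13.0 b 4.9
0.23 11 -21.7 -19.5 -14.5 b 1.8
0.24 14 -23.0 -21.0 -19.5 b 0.5
0.25 28 -24.4 -18.9 -4.2 b 5.3
0.26 48 -21.2 -9.2 5.9 b 7.0
0.27 28 -22.0 -16.8 5.2 b 6.5
0.28 18 -23.7 -20.3 -6.1 b 7.4
0.29 24 -26.0 -22.3 -5.0 b 6.3
0.3 33 -26.6 -18.1 -7.4 b 3.3
scene3.npz
0.15 11 9.7 23.4 29.6 b 3.6
0.16 15 7.8 28.8 33.5 b 1.6
0.17 12 0.1 27.7 31.6 b 7.0
0.18 10 22.7 24.5 30.2 b 2.7
0.19 4 21.7 22.4 25.1 b 6.2
0.2 11 4.8 12.3 21.5 b 4.3
0.21 7 -13.4 -4.4 2.2 b 6.5
0.22 11 -18.8 -16.5 -14.4 b 3.8
0.23 13 -21.9 -19.7 -15.0 b 3.2
0.24 11 -24.8 -22.5 -19.5 b 3.2
0.25 27 -24.6 -20.7 -5.2 b 2.4
0.26 23 -21.8 -17.7 -7.2 b 2.5
0.27 23 -23.5 -15.2 2.5 b 7.4
0.28 21 -26.4 -19.8 -5.4 b 6.8
0.29 21 -28.2 -23.5 -4.8 b 6.1
0.3 30 -28.0 -19.8 -9.6 b 2.4
```

Run:
```python
from h import *
u=np.array([np.cos(np.radians(5.8)),-np.sin(np.radians(5.8))]);v=np.array([-u[1],u[0]])
d=np.load('wrist2.npz');W=d['W'];H=cv2.cvtColor(d['im'],cv2.COLOR_BGR2HSV).astype(int)
q=W[...,:2]-np.array([.628,.0138]);a=q@u;b=q@v;z=W[...,2];ye=(H[...,0]>20)&(H[...,0]<36)&(H[...,1]>130)
for t,mm in(('strip',~ye),('tab',ye)):
  for z0 in np.arange(.14,.315,.01):
    m=mm&(abs(a)<.06)&(abs(b)<.02)&(z>=z0)&(z<z0+.01)
    if m.sum()>2: print(t,round(z0,3),m.sum(),(np.percentile(a[m],[3,50,97])*1e3).round(1),'b',(np.median(b[m])*1e3).round(1))
```

```text
strip 0.17 82 [43.6 45.  46.3] b 2.4
strip 0.18 123 [39.3 41.3 43.7] b 2.4
strip 0.19 134 [35.1 37.1 39.4] b 1.6
strip 0.2 540 [16.5 25.8 34.7] b 1.6
strip 0.21 50 [15.2 16.1 18.3] b 2.3
strip 0.24 12 [23.6 23.7 23.8] b 2.0
strip 0.25 422 [ 4.7 19.5 23.4] b 1.7
strip 0.26 2030 [-8.1  5.1 15.8] b -0.5
strip 0.27 116 [-3.9 -0.3  4.5] b -4.1
strip 0.29 13 [-28.4 -23.7 -13.3] b -4.7
strip 0.3 31 [-19.1 -11.6 -10.4] b -2.5
tab 0.27 398 [-3.3  0.4  3.6] b 1.7
tab 0.28 175 [-4.3 -2.8 -1.3] b 2.2
tab 0.29 23 [-28.5 -26.5 -19.1] b 7.6
tab 0.3 760 [-26.7 -16.7 -11.2] b 2.2
```

The wrist cloud shows about 0.4 rad of tilt, with the lower end swung towards +x. It may still be swinging, so I'll let time pass while I turn the gripper half round, which the bin needs anyway, and then re-measure.

send_rows(
  plan=[
    [0,0,0,0,-0.125],
    [0,0,0,0,-0.125],
    [0,0,0,0,-0.125],
    [0,0,0,0,-0.125],
    [0,0,0,0,-0.125],
    [0,0,0,0,-0.125],
    [0,0,0,0,-0.125],
    [0,0,0,0,-0.125],
    [0,0,0,0,-0.125],
    [0,0,0,0,-0.125],
    [0,0,0,0,-0.125],
    [0,0,0,0,-0.125],
    [0,0,0,0,-0.125],
    [0,0,0,0,-0.125],
    [0,0,0,0,-0.125],
    [0,0,0,0,-0.125],
    [0,0,0,0,-0.125],
    [0,0,0,0,-0.125],
    [0,0,0,0,-0.125],
    [0,0,0,0,-0.125],
  ],
)

```text
time_s: 14.13
position: [0.4659, 0.03, 0.3885]
tcp_rot: [[-0.741, 0.672, 0.002], [0.672, 0.741, -0.0], [-0.002, 0.001, -1.0]]
force: [0.7, 0.6, -0.2]
opening: 0.999
grasp_force: 0.0
```

send_rows(
  plan=[
    [0,0,0,0,-0.125],
    [0,0,0,0,-0.125],
    [0,0,0,0,-0.125],
    [0,0,0,0,-0.125],
    [0,0,0,0,-0.125],
    [0,0,0,0,-0.016],
    [0,0,0,0,0],
    [0,0,0,0,0],
  ],
)

```text
time_s: 14.8
position: [0.4648, 0.0303, 0.3881]
tcp_rot: [[-0.995, 0.104, 0.001], [0.104, 0.995, -0.0], [-0.001, -0.0, -1.0]]
force: [-0.3, 0.2, -0.9]
opening: 0.995
grasp_force: 0.0
```

```bash
cat > m5.py <<'E'
from h import *
u=np.array([np.cos(np.radians(5.8)),-np.sin(np.radians(5.8))]);v=np.array([-u[1],u[0]])
print(read_state()['joint_positions'].round(1)); go(.5,0,.3)
for n in('wrist','scene'):
  im,W=cloud(n);np.savez(n+'4.npz',im=im,W=W)
  H=cv2.cvtColor(im,cv2.COLOR_BGR2HSV).astype(int)
  q=W[...,:2]-np.array([.628,.0138]);a=q@u;b=q@v;z=W[...,2];ye=(H[...,0]>20)&(H[...,0]<36)&(H[...,1]>130)
  for t,mm in(('strip',~ye),('tab',ye)):
    for z0 in np.arange(.14,.315,.01):
      m=mm&(abs(a)<.06)&(abs(b)<.02)&(z>=z0)&(z<z0+.01)
      if m.sum()>2: print(n,t,round(z0,3),m.sum(),(np.percentile(a[m],[3,50,97])*1e3).round(1),'b',(np.median(b[m])*1e3).round(1))
E
python3 m5.py
```

```text
[-10.1   8.2  91.2   0.   80.6 -94.1]
t 14.8 tcp [0.4648 0.0303 0.3881] yaw 174.01 F [-0.32  0.23 -0.93] open 0.995 grip 0.0
 shift(tool) [-0.0381 -0.0264  0.0881] turn None
wrist strip 0.15 31 [20.7 22.8 25. ] b 2.0
wrist strip 0.17 72 [-0.3  1.8 10.6] b 2.0
wrist strip 0.18 3 [1.3 2.3 2.5] b -0.5
scene strip 0.15 11 [10.4 22.2 27.7] b 5.0
scene strip 0.16 23 [ 6.3 28.  31.4] b 4.2
scene strip 0.17 21 [-1.8 26.  30.6] b 3.0
scene strip 0.18 8 [23.6 25.8 28.8] b 3.6
scene strip 0.19 7 [20.6 23.7 26.8] b 6.6
scene strip 0.2 10 [ 6.2  9.8 19.8] b 4.7
scene strip 0.21 9 [-14.8  -9.    0.5] b 5.9
scene strip 0.22 12 [-19.2 -16.2 -14.3] b 2.2
scene strip 0.23 12 [-20.7 -19.4 -15.7] b 2.5
scene strip 0.24 12 [-25.3 -21.8 -20.4] b 3.2
scene strip 0.25 29 [-24.3 -19.8  -7. ] b 4.1
scene strip 0.26 45 [-20.4  -7.6   2.5] b 7.6
scene strip 0.27 6 [-22.4  -4.3   3.5] b 6.6
scene tab 0.26 8 [-22.9 -17.7 -10.6] b 5.1
scene tab 0.27 17 [-22.3 -19.   -0.5] b 6.2
scene tab 0.28 19 [-25.7 -18.2  -7.2] b 7.0
scene tab 0.29 22 [-28.2 -22.7  -6.7] b 6.9
scene tab 0.3 29 [-27.9 -19.4 -10.3] b 2.3
```

The hook is now still at about 0.25 rad tilt, which is borderline. I'll nudge its tab upright gently with closed fingertips from the -x side, then retreat slowly.

send_rows(
  plan=[
    [255,-0.0228,0,0.016,0],
    [255,-0.0228,0,0.016,0],
    [255,-0.0228,0,0.016,0],
    [255,-0.0228,0,0.016,0],
    [255,-0.0228,0,0.015,0],
    [255,0,0,0,0],
    [255,0,0,0,0],
    [255,0,0,0,0],
    [255,0,0,0,0],
    [255,0,0,0,0],
    [255,0,0,0,0],
    [255,0,0,0,0],
    [255,0,0,0,0],
    [255,0,0,0,0],
  ],
)

```text
time_s: 16.07
position: [0.5772, 0.0189, 0.3093]
tcp_rot: [[-0.995, 0.102, 0.001], [0.102, 0.995, -0.0], [-0.001, -0.0, -1.0]]
force: [0.0, -0.1, 0.4]
opening: 0.042
grasp_force: 0.0
```

send_rows(
  plan=[
    [255,-0.004,0,0,0],
    [255,-0.004,0,0,0],
    [255,-0.003,0,0,0],
    [255,-0.002,0,0,0],
    [255,-0.002,0,0,0],
    [255,-0.002,0,0,0],
    [255,-0.002,0,0,0],
    [255,-0.002,0,0,0],
    [255,-0.002,0,0,0],
    [255,-0.002,0,0,0],
    [255,-0.0015,0,0,0],
    [255,-0.0015,0,0,0],
    [255,-0.001,0,0,0],
    [255,0,0,0,0],
    [255,0,0,0,0],
    [255,0,0,0,0],
  ],
)

```text
time_s: 17.4
position: [0.6061, 0.0159, 0.3089]
tcp_rot: [[-0.995, 0.102, -0.0], [0.102, 0.995, 0.0], [0.0, 0.0, -1.0]]
force: [-0.2, 0.3, -0.8]
opening: 0.002
grasp_force: 0.1
```

```bash
python3 m5.py | grep -v 'scene strip 0.2[1-9]'
```

```text
[ -9.   24.7  79.8  -0.   75.6 -93.2]
t 17.4 tcp [0.6061 0.0159 0.3089] yaw 174.17 F [-0.16  0.26 -0.76] open 0.002 grip 0.1
 shift(tool) [ 0.1039 -0.0266  0.0089] turn None
wrist strip 0.15 104 [-11.6  -8.3  -5.3] b 2.4
wrist strip 0.17 53 [-25.8 -18.5 -16.2] b 1.5
wrist strip 0.18 89 [-26.2 -23.9 -21.7] b 2.4
wrist strip 0.22 57 [-24.9 -24.4 -23.7] b 2.3
wrist strip 0.23 99 [-24.5 -24.  -23.4] b 1.6
wrist strip 0.24 105 [-23.9 -23.5 -22.9] b 1.6
wrist strip 0.25 195 [-23.4 -22.3 -20.3] b 2.2
wrist strip 0.26 32 [-21.3 -20.5 -19.9] b 1.3
wrist strip 0.29 119 [-34.4 -32.8 -32.2] b 1.6
wrist strip 0.3 254 [-34.4 -32.8 -32.1] b 2.1
wrist strip 0.31 282 [-34.3 -32.7 -32. ] b 1.6
wrist tab 0.3 49 [-6.2  0.3  7.4] b 1.6
wrist tab 0.31 24 [-32.7 -31.8 -29.3] b 1.9
scene strip 0.15 20 [-20.9  -4.6   0.3] b 6.0
scene strip 0.16 22 [-22.9  -1.9   1.8] b 0.6
scene strip 0.17 27 [-27.9 -21.2   2.6] b 3.3
scene strip 0.18 16 [-25.4   0.3   5.4] b 2.4
scene strip 0.19 4 [-3.8 -2.6 -1.2] b 6.8
scene strip 0.2 5 [-12.1 -10.3  -5.9] b 6.7
scene strip 0.3 23 [-36.5 -34.1 -21.9] b 1.8
scene strip 0.31 30 [-36.  -33.7 -24.5] b 3.3
scene tab 0.27 20 [-15.2 -13.1   4.3] b 6.5
scene tab 0.28 15 [-14.7 -11.9   2. ] b 7.4
scene tab 0.29 19 [-35.3 -11.7   0.5] b 8.8
scene tab 0.3 21 [-29.4  -1.5   8.9] b 7.8
scene tab 0.31 4 [-19.5 -16.7 -15.4] b 10.6
```

The tilt is now about -0.07 rad, so the hook is upright. I'll retreat slowly.

send_rows(
  plan=[
    [255,0.0005,0,0,0],
    [255,0.0005,0,0,0],
    [255,0.0005,0,0,0],
    [255,0.0005,0,0,0],
    [255,0.0005,0,0,0],
    [255,0.0005,0,0,0],
    [255,0.0005,0,0,0],
    [255,0.0005,0,0,0],
    [255,0.0005,0,0,0],
    [255,0.0005,0,0,0],
    [255,0.0005,0,0,0],
    [255,0.0005,0,0,0],
    [255,0.0005,0,0,0],
    [255,0.0005,0,0,0],
    [255,0.001,0,0,0],
    [255,0.001,0,0,0],
    [255,0.002,0,0,0],
    [255,0.002,0,0,0],
    [255,0.004,0,0,0],
    [255,0.008,0,0,0],
  ],
)

```text
time_s: 19.17
position: [0.5814, 0.0184, 0.3089]
tcp_rot: [[-0.995, 0.102, 0.001], [0.102, 0.995, -0.0], [-0.001, -0.0, -1.0]]
force: [-0.1, -1.0, 0.1]
opening: 0.003
grasp_force: 0.0
```

```bash
python3 m5.py | grep -v 'scene strip 0.2[1-9]'
```

```text
[ -9.2  22.5  83.4  -0.   74.1 -93.4]
t 19.17 tcp [0.5814 0.0184 0.3089] yaw 174.16 F [-0.09 -0.99  0.14] open 0.003 grip 0.0
 shift(tool) [ 0.0791 -0.0266  0.0088] turn None
wrist strip 0.28 5 [-16.1 -15.7 -15.5] b 2.0
wrist strip 0.29 126 [-59.1 -57.5 -56.8] b 2.0
wrist strip 0.3 253 [-59.1 -57.5 -56.9] b 1.5
wrist strip 0.31 302 [-59.1 -57.4 -55.5] b 1.8
wrist tab 0.28 11 [-16.2 -15.9 -15.6] b 1.5
wrist tab 0.29 15 [-17.4 -16.7 -16.2] b 1.5
wrist tab 0.3 23 [-17.7 -16.5 -14.5] b 1.5
scene strip 0.15 25 [-6.1 11.3 18.4] b 3.1
scene strip 0.16 18 [-8.  13.7 17.4] b 2.9
scene strip 0.17 23 [-15.7  12.4  16.6] b 2.1
scene strip 0.18 11 [-5.8 13.2 14.9] b 1.9
scene strip 0.19 5 [ 5. 12. 14.] b 7.2
scene strip 0.2 5 [-6.6 -0.8  5.7] b 8.1
scene strip 0.3 13 [-59.7 -52.9 -43.7] b 10.0
scene strip 0.31 11 [-59.6 -54.3 -45.9] b 9.9
scene tab 0.26 4 [-14.6  -5.5  -1.8] b -11.7
scene tab 0.27 22 [-16.8 -11.7   5. ] b 6.9
scene tab 0.28 24 [-18.2 -13.6   3.3] b 5.9
scene tab 0.29 24 [-19.3 -16.1   0.2] b 6.5
scene tab 0.3 33 [-39.7 -10.4   1. ] b 4.9
scene tab 0.31 5 [-46.5 -43.1 -41.1] b 10.9
```

The tilt is now about 0.1 rad, and the hook is free and at rest. I'll go to the bin next.

send_rows(
  plan=[
    [0,0.02,0,0,0],
    [0,0.033,0,0,0],
    [0,0.033,0,0,0],
    [0,0.033,0,0,0],
    [0,0,0,0,-0.095],
    [0,0,0,0,-0.095],
    [0,0.0031,-0.0347,0,0],
    [0,0.0031,-0.0347,0,0],
    [0,0.0031,-0.0347,0,0],
    [0,0.0031,-0.0347,0,0],
    [0,0.0031,-0.0347,0,0],
    [0,0.0031,-0.0347,0,0],
    [0,0.0031,-0.0347,0,0],
    [0,0.0031,-0.0347,0,0],
    [0,0.0031,-0.0347,0.01,0],
    [0,0,0,0.02,0],
    [0,0,0,0.02,0],
    [0,0,0,0,0],
    [0,0,0,0,0],
  ],
)

```text
time_s: 20.85
position: [0.462, -0.2825, 0.2582]
tcp_rot: [[-0.996, -0.088, -0.002], [-0.088, 0.996, 0.002], [0.002, 0.002, -1.0]]
force: [-0.5, -0.4, 0.4]
opening: 1.003
grasp_force: 0.0
```

Run:
```python
from h import *
go(.461,-.283,.09,185)
im,W=cloud('wrist');cv2.imwrite('pics/w5.png',im);H=cv2.cvtColor(im,cv2.COLOR_BGR2HSV).astype(int);x,y,z=[W[...,i] for i in range(3)]
near=(abs(x-.52)<.1)&(abs(y+.28)<.08); bl=near&(H[...,0]>98)&(H[...,0]<124)&(H[...,1]>120)
def rect(t,m):
    P=W[m]
    if len(P)<5: print(t,len(P));return
    r=cv2.minAreaRect((P[:,:2]*1000).astype(np.float32));print(t,len(P),np.round(r[0],1),np.round(r[1],1),round(r[2],1),np.percentile(z[m],[5,50,95]).round(4))
rect('tabtop',bl&(z>.086)&(z<.098)); rect('tab',bl&(z>.06)&(z<.098)); rect('rim',bl&(z>.042)&(z<.049)); rect('all',bl&(z<.05))
b=near&~bl&(z>.09)&(z<.105)&(x>.5)&(x<.56);rect('bail',b);P=W[b]
if len(P)>9:
    vx,vy,x0,y0=cv2.fitLine(P[:,:2].astype(np.float32),cv2.DIST_HUBER,0,.001,.001).ravel();print('bail yaw',np.degrees(-np.arctan(vx/vy)),x0,y0)
```

```text
t 20.85 tcp [ 0.462  -0.2825  0.2582] yaw -174.96 F [-0.51 -0.44  0.41] open 1.003 grip 0.0
 shift(tool) [ 0.0007 -0.0007  0.1682] turn -6.2825
tabtop 252 [ 460. -282.] [10.3 22.8] 6.0 [0.0877 0.0913 0.0928]
tab 352 [ 459.9 -281.9] [10.4 23.4] 6.4 [0.0657 0.0906 0.0927]
rim 491 [ 506.5 -277.5] [103.7  83.3] 6.0 [0.0428 0.0448 0.0465]
all 5180 [ 516.1 -276.8] [123.3  97.3] 4.8 [0.0018 0.0033 0.0447]
bail 732 [ 524.9 -275.5] [ 8.3 95.9] 6.1 [0.0928 0.0989 0.1006]
bail yaw 6.052337 0.52448314 -0.28469515
```

View pics/w5.png

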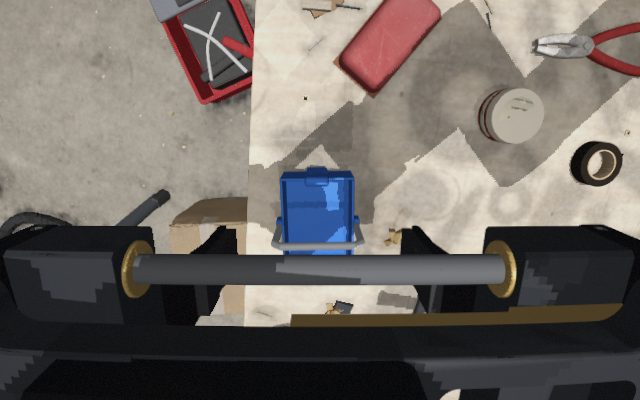

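The view shows the bin with its tab at (317,172), centred between the fingers. I'll descend and grip.

send_rows(
  plan=[
    [0,0.002,0,0.03,-0.018],
    [0,0,0,0.035,0],
    [0,0,0,0.035,0],
    [0,0,0,0.035,0],
    [0,0,0,0.025,0],
    [0,0,0,0.015,0],
    [0,0,0,0.01,0],
    [255,0,0,0,0],
    [255,0,0,0,0],
    [255,0,0,0,0],
    [255,0,0,0,0],
    [255,0,0,0,0],
    [255,0,0,0,0],
    [255,0,0,0,0],
    [255,0,0,0,0],
    [255,0,0,0,0],
    [255,0,0,0,0],
    [255,0,0,0,0],
    [255,0,0,0,0],
    [255,0,0,0,0],
  ],
)

```text
time_s: 22.57
position: [0.4606, -0.2833, 0.0739]
tcp_rot: [[-0.994, -0.106, -0.0], [-0.106, 0.994, -0.0], [0.0, -0.0, -1.0]]
force: [0.5, -0.4, -0.2]
opening: 0.266
grasp_force: 30.0
```

send_rows(
  plan=[
    [255,0,0,0,0],
    [255,0,0,0,0],
  ],
)

```text
time_s: 22.73
position: [0.4606, -0.2833, 0.0739]
tcp_rot: [[-0.994, -0.106, -0.0], [-0.106, 0.994, -0.0], [0.0, -0.0, -1.0]]
force: [0.7, 0.4, -0.4]
opening: 0.274
grasp_force: 30.0
```

send_rows(
  plan=[
    [255,0,0,-0.005,0],
    [255,0,0,-0.012,0],
    [255,0,0,-0.018,0],
    [255,0,0,-0.02,0],
    [255,0,0,-0.02,0],
    [255,0,0,-0.012,0],
    [255,0,0,-0.005,0],
    [255,0,0,0,0],
    [255,0,0,0,0],
    [255,0,0,0,0],
  ],
)

```text
time_s: 23.57
position: [0.4599, -0.2825, 0.1649]
tcp_rot: [[-0.994, -0.106, -0.002], [-0.106, 0.994, 0.002], [0.002, 0.002, -1.0]]
force: [-0.1, -0.6, -2.5]
opening: 0.276
grasp_force: 30.0
```

send_rows(
  plan=[
    [255,-0.0008,0.008,0,0],
    [255,-0.0014,0.016,0,0],
    [255,-0.0021,0.024,0,0],
    [255,-0.0022,0.025,0,0],
    [255,-0.0022,0.025,0,0],
    [255,-0.0022,0.025,0,0],
    [255,-0.0022,0.025,0,0],
    [255,-0.0022,0.025,0,0],
    [255,-0.0022,0.025,0,0],
    [255,-0.0022,0.025,0,0],
    [255,-0.0022,0.025,0,0],
    [255,-0.0022,0.025,0,0.03],
    [255,-0.0022,0.02,0,0.03],
    [255,-0.0014,0.012,0,0.04],
    [255,-0.0008,0.008,0,0.04],
    [255,0,0,0,0.04],
    [255,0,0,0,0.027],
    [255,0,0,0,0],
    [255,0,0,0,0],
    [255,0,0,0,0],
  ],
)

```text
time_s: 25.23
position: [0.4572, 0.0316, 0.1657]
tcp_rot: [[-0.995, 0.1, -0.001], [0.1, 0.995, 0.0], [0.001, 0.0, -1.0]]
force: [0.3, 0.1, -2.3]
opening: 0.271
grasp_force: 30.0
```

```bash
cat > m6.py <<'E'
from h import *
import sys
u=np.array([np.cos(np.radians(5.8)),-np.sin(np.radians(5.8))]);v=np.array([-u[1],u[0]]);T=np.array([.628,.0138])
s=read_state();p=np.array(s['position']);q=p[:2]-T;print('tcp a,b',(q@u).round(4),(q@v).round(4));go(*(T-.125*u),.165,174.2-360 if s['tcp_rot'][1][0]<0 else 174.2)
im,W=cloud('wrist');np.savez('wrist6.npz',im=im,W=W);H=cv2.cvtColor(im,cv2.COLOR_BGR2HSV).astype(int)
q=W[...,:2]-T;a=q@u;b=q@v;z=W[...,2];bl=(H[...,0]>98)&(H[...,0]<124)&(H[...,1]>110)
pa,pb=(p[:2]-T)@u,(p[:2]-T)@v
# bail: grey points ahead of the tcp 45..85mm, z within 15mm of expected
m=~bl&(abs(a-pa-.065)<.02)&(abs(b-pb)<.055)&(abs(z-p[2]-.024)<.02)
if m.sum()>9:
    P=np.c_[a[m],b[m]].astype(np.float32);vx,vy,x0,y0=cv2.fitLine(P,cv2.DIST_HUBER,0,.001,.001).ravel()
    print('bail',m.sum(),'a-pa',(np.median(a[m])-pa).round(4),'top z-pz',(np.percentile(z[m],90)-p[2]).round(4),'yaw rel',np.degrees(-np.arctan(vx/vy)).round(2),'b range',np.percentile(b[m],[2,98]).round(4))
t=bl&(abs(a-pa)<.03)&(abs(b-pb)<.03)&(abs(z-p[2]-.02)<.02)
if t.any(): print('tab',t.sum(),np.median(a[t])-pa,np.median(b[t])-pb)
m=bl&(abs(a-pa-.065)<.07)&(abs(b-pb)<.06)&(abs(z-p[2]+.075)<.02)
if m.sum()>50:
    c=np.linalg.lstsq(np.c_[a[m],b[m],np.ones(m.sum())],z[m],rcond=None)[0];print('floor slope a,b',c[:2].round(3),m.sum())
for z0 in np.arange(.14,.26,.01):
    m=~bl&(abs(a)<.04)&(abs(b)<.015)&(z>=z0)&(z<z0+.01)
    if m.sum()>4: print('hook',z0.round(3),m.sum(),(np.percentile(a[m],[3,50,97])*1e3).round(1),'b',(np.median(b[m])*1e3).round(1),'zmax',z[m].max().round(4))
E
python3 m6.py
```

```text
tcp a,b -0.1717 0.0004
t 25.23 tcp [0.4572 0.0316 0.1657] yaw 174.27 F [ 0.35  0.11 -2.31] open 0.271 grip 30.0
 shift(tool) [-0.0467 -0.0005  0.0007] turn 0.0013
tab 416 -0.006047646907383131 0.0016965724082392834
floor slope a,b [-0.099  0.003] 2446
```

```bash
cat > m7.py <<'E'
from h import *
u=np.array([np.cos(np.radians(5.8)),-np.sin(np.radians(5.8))]);v=np.array([-u[1],u[0]]);T=np.array([.628,.0138])
s=read_state();p=np.array(s['position']);q=p[:2]-T;pa,pb=q@u,q@v;print('tcp a,b,z',pa.round(4),pb.round(4),p[2].round(4),'F',s['force'].round(1),'t',s['time_s'])
im,W=cloud('scene');cv2.imwrite('pics/s7.png',cv2.resize(im[120:260,200:360],(800,600)) if 0 else cv2.resize(im[130:250,220:380],(800,600),interpolation=cv2.INTER_CUBIC));H=cv2.cvtColor(im,cv2.COLOR_BGR2HSV).astype(int)
q=W[...,:2]-T;a=q@u;b=q@v;z=W[...,2];bl=(H[...,0]>98)&(H[...,0]<124)&(H[...,1]>110)
m=~bl&(abs(a-pa-.065)<.02)&(b>-.035)&(b<.05)&(z>p[2])&(z<p[2]+.035)
if m.sum()>4: print('bail',m.sum(),'a',np.percentile(a[m],[5,50,95]).round(4),'z',np.percentile(z[m],[10,50,90]).round(4),'b',np.percentile(b[m],[2,98]).round(3))
for z0 in np.arange(.14,.31,.01):
    m=~bl&(abs(a)<.04)&(abs(b)<.015)&(z>=z0)&(z<z0+.01)&((z<.25)|(H[...,1]>120))
    if m.sum()>2: print('hook',z0.round(3),m.sum(),(np.percentile(a[m],[3,50,97])*1e3).round(1),'b',(np.median(b[m])*1e3).round(1))
E
python3 m7.py
```

```text
tcp a,b,z -0.1715 0.0002 0.1658 F [ 0.1  0.5 -1.7] t 25.2833
hook 0.15 21 [-6.3  8.9 15.1] b 2.8
hook 0.16 22 [-8.1 13.2 17.7] b 2.4
hook 0.17 22 [-13.9   1.4  15.8] b 2.5
hook 0.18 12 [-4.9 11.7 16.6] b 2.5
hook 0.19 5 [ 4.9 11.3 15.1] b 6.9
hook 0.2 5 [-5.8 -2.1  6. ] b 7.4
hook 0.21 6 [-18.  -15.1  -8.9] b 7.1
hook 0.22 11 [-21.  -19.4 -17.8] b 1.7
hook 0.23 13 [-23.1 -21.1 -20.2] b 1.3
hook 0.24 15 [-23.5 -21.7 -20.2] b 1.1
hook 0.26 4 [-16.6 -14.9 -10.2] b 6.1
hook 0.27 19 [-17.  -13.8   0.7] b 6.6
hook 0.28 21 [-17.1 -11.1   2.8] b 7.2
hook 0.29 21 [-18.2 -12.6   1.4] b 7.2
hook 0.3 37 [-19.1 -10.5   0.1] b 3.7
```

View pics/s7.png

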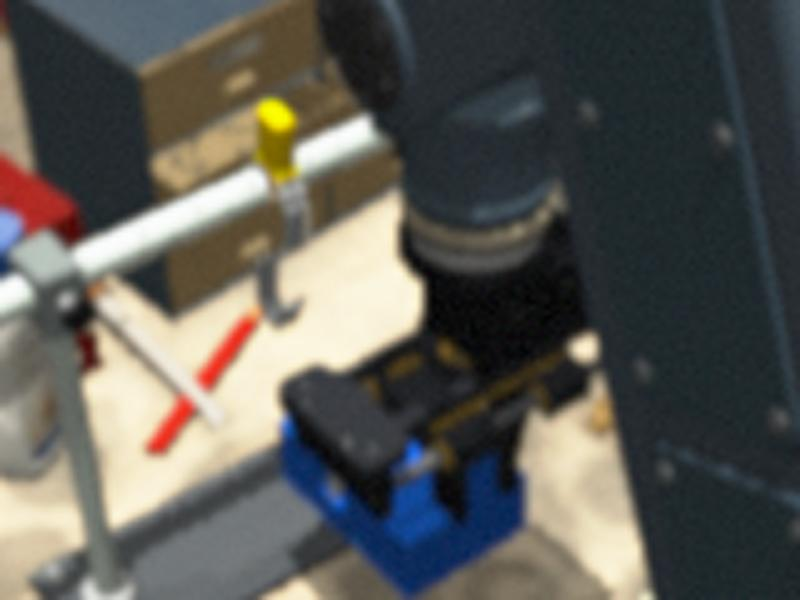

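The scene crop shows the hook hanging at (280,220) with its curl open towards the approaching bin. The bail is mostly hidden under the gripper. The bin sags about 0.1 rad in the grip, so I'll raise it a little and advance to just short of the tip.

send_rows(
  plan=[
    [255,-0.003,0,-0.004,0],
    [255,-0.008,0,-0.0035,0],
    [255,-0.01,0,0,0],
    [255,-0.01,0,0,0],
    [255,-0.01,0,0,0],
    [255,-0.01,0,0,0],
    [255,-0.01,0,0,0],
    [255,-0.008,0,0,0],
    [255,-0.004,0,0,0],
    [255,-0.002,0,0,0],
    [255,0,0,0,0],
    [255,0,0,0,0],
    [255,0,0,0,0],
  ],
)

```text
time_s: 26.42
position: [0.5318, 0.0236, 0.1733]
tcp_rot: [[-0.995, 0.101, -0.001], [0.101, 0.995, 0.0], [0.001, 0.0, -1.0]]
force: [-0.7, -0.9, -2.5]
opening: 0.269
grasp_force: 30.0
```

```bash
python3 m7.py | head -3; python3 m6.py
python3 - <<'E'
from h import *
b=np.load('wrist6.npz')['im'];a=capture('scene')[0]
cv2.imwrite('pics/c8.png',np.hstack([cv2.resize(a[130:250,240:360],(400,400),interpolation=cv2.INTER_CUBIC),cv2.resize(b[80:280,220:420],(400,400))]))
E
```

```text
tcp a,b,z -0.0967 0.0 0.1733 F [-0.7 -0.9 -2.5] t 26.4167
hook 0.18 3 [11.1 12.8 14.9] b 6.5
hook 0.19 6 [ 4.4  9.5 14.5] b 7.5
tcp a,b -0.0967 0.0001
t 26.47 tcp [0.5318 0.0236 0.1734] yaw 174.23 F [ 0.57  0.33 -2.14] open 0.273 grip 30.0
 shift(tool) [ 0.0283 -0.      0.0084] turn 0.0005
tab 419 -0.006001729439391368 0.0017023735893003916
floor slope a,b [-0.098  0.005] 2443
```

View pics/c8.png

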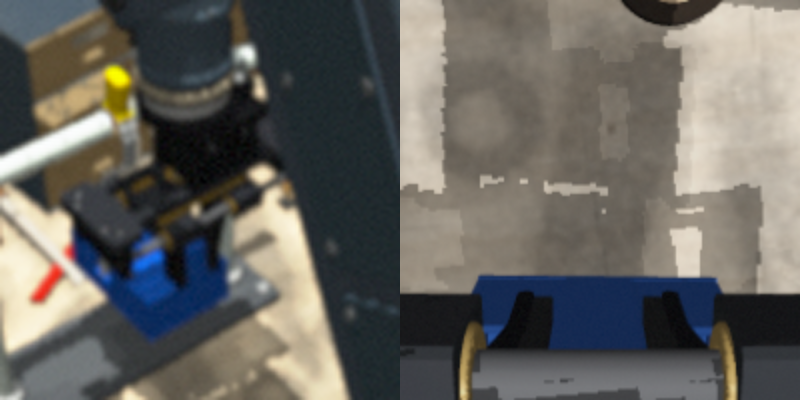

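send_rows(
  plan=[
    [255,-0.002,0,0,0],
    [255,-0.003,0,0,0],
    [255,-0.003,0,0,0],
    [255,-0.003,0,0,0],
    [255,-0.003,0,0,0],
    [255,-0.003,0,0,0],
    [255,-0.003,0,0,0],
    [255,0,0,0,0],
    [255,0,0,0,0],
  ],
)

```text
time_s: 27.32
position: [0.5526, 0.0214, 0.1734]
tcp_rot: [[-0.995, 0.101, -0.0], [0.101, 0.995, 0.0], [0.0, 0.0, -1.0]]
force: [-0.7, 0.4, -1.4]
opening: 0.274
grasp_force: 30.0
```

send_rows(
  plan=[
    [255,-0.002,0,0,0],
    [255,-0.003,0,0,0],
    [255,-0.003,0,0,0],
    [255,-0.003,0,0,0],
    [255,-0.002,0,0,0],
    [255,0,0,0,0],
    [255,0,0,0,0],
  ],
)

```text
time_s: 27.9
position: [0.5655, 0.0201, 0.1734]
tcp_rot: [[-0.995, 0.101, -0.0], [0.101, 0.995, 0.0], [0.0, 0.0, -1.0]]
force: [-0.7, -0.6, -2.1]
opening: 0.269
grasp_force: 30.0
```

```bash
python3 m7.py; python3 m6.py | head -1
```

```text
tcp a,b,z -0.0629 -0.0 0.1734 F [-0.7 -0.6 -2.1] t 27.9
hook 0.15 5 [-6.3 -2.4  7.3] b 5.4
hook 0.27 20 [-17.5 -12.5   3.6] b 6.8
hook 0.28 13 [-16.6  -6.4   2.6] b 7.8
hook 0.29 4 [-4.1 -2.  -0.1] b 7.8
hook 0.3 4 [-1.8  0.9  2.7] b 6.7
tcp a,b -0.0631 0.0
```

send_rows(
  plan=[
    [255,-0.0005,0,0.002,0],
    [255,-0.0005,0,0.003,0],
    [255,-0.0005,0,0.003,0],
    [255,-0.0005,0,0.003,0],
    [255,-0.0005,0,0.003,0],
    [255,-0.0005,0,0.003,0],
    [255,-0.0005,0,0.002,0],
    [255,0,0,0,0],
    [255,0,0,0,0],
  ],
)

```text
time_s: 28.75
position: [0.5688, 0.0198, 0.1543]
tcp_rot: [[-0.995, 0.101, -0.0], [0.101, 0.995, 0.0], [0.0, 0.0, -1.0]]
force: [-1.1, 0.5, -2.4]
opening: 0.271
grasp_force: 30.0
```

send_rows(
  plan=[
    [255,0,0,0.0015,0],
    [255,0,0,0.0015,0],
    [255,0,0,0.0015,0],
    [255,0,0,0,0],
    [255,0,0,0,0],
  ],
)

```text
time_s: 29.17
position: [0.5687, 0.0198, 0.1498]
tcp_rot: [[-0.995, 0.101, -0.0], [0.101, 0.995, 0.0], [0.0, 0.0, -1.0]]
force: [0.3, 0.5, -2.2]
opening: 0.276
grasp_force: 30.0
```

send_rows(
  plan=[
    [255,0,0,0.0015,0],
    [255,0,0,0.0015,0],
    [255,0,0,0,0],
    [255,0,0,0,0],
  ],
)

```text
time_s: 29.5
position: [0.5688, 0.0198, 0.1468]
tcp_rot: [[-0.995, 0.101, -0.0], [0.101, 0.995, 0.0], [0.0, 0.0, -1.0]]
force: [0.3, -1.0, -2.4]
opening: 0.272
grasp_force: 30.0
```

send_rows(
  plan=[
    [255,0,0,0.0015,0],
    [255,0,0,0.0015,0],
    [255,0,0,0,0],
    [255,0,0,0,0],
  ],
)

```text
time_s: 29.83
position: [0.5687, 0.0198, 0.1438]
tcp_rot: [[-0.995, 0.101, -0.0], [0.101, 0.995, 0.0], [0.0, 0.0, -1.0]]
force: [0.8, 0.5, -2.4]
opening: 0.272
grasp_force: 30.0
```

```bash
python3 m7.py; python3 m6.py
```

```text
tcp a,b,z -0.0596 -0.0 0.1438 F [ 0.8  0.5 -2.4] t 29.8333
hook 0.19 3 [ 7.8 10.9 15.1] b 6.5
hook 0.23 4 [-22.9 -21.2 -19.3] b 8.1
hook 0.24 3 [-21.7 -20.8 -20.3] b 7.5
hook 0.27 3 [-1.7  2.6  5.8] b 7.7
hook 0.28 6 [-4.  -0.3  3.4] b 7.6
hook 0.29 5 [-4.5 -2.4  0.8] b 8.0
hook 0.3 3 [-6.2 -0.7  2.1] b 7.8
tcp a,b -0.0595 -0.0
t 29.88 tcp [0.5688 0.0198 0.1439] yaw 174.22 F [ 0.21 -1.04 -1.83] open 0.275 grip 30.0
 shift(tool) [ 0.0655  0.     -0.0211] turn 0.0004
tab 409 -0.0060483835788625664 0.001700168588346858
floor slope a,b [-0.095  0.001] 2455
```

send_rows(
  plan=[
    [255,0,0,0.001,0],
    [255,0,0,0.001,0],
    [255,0,0,0,0],
    [255,0,0,0,0],
  ],
)

```text
time_s: 30.27
position: [0.5688, 0.0198, 0.1419]
tcp_rot: [[-0.995, 0.101, -0.0], [0.101, 0.995, 0.0], [0.0, 0.0, -1.0]]
force: [1.6, 0.4, -2.4]
opening: 0.274
grasp_force: 30.0
```

send_rows(
  plan=[
    [255,0,0,0.001,0],
    [255,0,0,0.001,0],
    [255,0,0,0,0],
    [255,0,0,0,0],
  ],
)

```text
time_s: 30.6
position: [0.5688, 0.0198, 0.1399]
tcp_rot: [[-0.995, 0.101, -0.0], [0.101, 0.995, 0.0], [0.0, 0.0, -1.0]]
force: [-0.8, -0.0, -1.7]
opening: 0.273
grasp_force: 30.0
```

```bash
python3 m6.py|grep -E 'floor|F'
```

```text
t 30.6 tcp [0.5688 0.0198 0.1399] yaw 174.22 F [-0.75 -0.05 -1.71] open 0.273 grip 30.0
floor slope a,b [-0.097  0.001] 2461
```

send_rows(
  plan=[
    [255,0,0,0.001,0],
    [255,0,0,0.001,0],
    [255,0,0,0,0],
    [255,0,0,0,0],
    [255,0,0,0,0],
  ],
)

```text
time_s: 31.07
position: [0.5691, 0.0198, 0.1382]
tcp_rot: [[-0.995, 0.101, 0.001], [0.101, 0.995, -0.0], [-0.001, -0.0, -1.0]]
force: [-0.3, -0.3, -1.1]
opening: 0.272
grasp_force: 30.0
```

send_rows(
  plan=[
    [255,0,0,0.001,0],
    [255,0,0,0.001,0],
    [255,0,0,0,0],
    [255,0,0,0,0],
    [255,0,0,0,0],
  ],
)

```text
time_s: 31.48
position: [0.5697, 0.0197, 0.1367]
tcp_rot: [[-0.995, 0.101, 0.002], [0.101, 0.995, -0.0], [-0.002, -0.0, -1.0]]
force: [-0.2, -0.1, 5.6]
opening: 0.271
grasp_force: 30.0
```

```bash
python3 m6.py|grep -E 'floor|F'; python3 m7.py
```

```text
t 31.48 tcp [0.5697 0.0197 0.1367] yaw 174.23 F [-0.16 -0.09  5.6 ] open 0.271 grip 30.0
floor slope a,b [-0.07   0.002] 2306
tcp a,b,z -0.0587 -0.0001 0.1366 F [-0.3  0.2  5.3] t 31.5333
hook 0.19 7 [ 6.1 10.4 15.5] b 6.8
hook 0.2 4 [-6.9 -2.2  1.7] b 7.4
hook 0.21 3 [-16.5 -15.2  -9.6] b 8.2
hook 0.22 3 [-19.8 -18.5 -15.3] b 7.9
hook 0.23 3 [-21.2 -20.1 -18.4] b 7.8
hook 0.27 4 [-2.5  0.9  3.9] b 7.4
hook 0.28 5 [-4.  -2.8  1.6] b 8.1
hook 0.29 6 [-4.1  0.4  1.3] b 7.7
```

The load has come onto the hook: about 8 N, and the bin's sag is easing. I'll ease off 1 mm, then open.

send_rows(
  plan=[
    [255,0,0,-0.001,0],
    [255,0,0,0,0],
    [255,0,0,0,0],
  ],
)

```text
time_s: 31.83
position: [0.5688, 0.0198, 0.137]
tcp_rot: [[-0.995, 0.101, -0.0], [0.101, 0.995, 0.0], [0.0, 0.0, -1.0]]
force: [-0.0, 0.0, 3.5]
opening: 0.267
grasp_force: 30.0
```

send_rows(
  plan=[
    [215,0,0,0,0],
    [200,0,0,0,0],
    [190,0,0,0,0],
    [180,0,0,0,0],
    [170,0,0,0,0],
    [160,0,0,0,0],
    [140,0,0,0,0],
    [110,0,0,0,0],
    [80,0,0,0,0],
    [50,0,0,0,0],
    [50,0,0,0,0],
    [50,0,0,0,0],
    [50,0,0,0,0],
  ],
)

```text
time_s: 32.92
position: [0.5689, 0.0198, 0.137]
tcp_rot: [[-0.995, 0.101, 0.0], [0.101, 0.995, 0.0], [-0.0, 0.0, -1.0]]
force: [-0.5, -0.3, 0.4]
opening: 0.772
grasp_force: 0.0
```

```bash
python3 m6.py|grep -E 'floor|F|tab'; python3 m7.py
```

```text
t 32.92 tcp [0.5689 0.0198 0.137 ] yaw 174.23 F [-0.54 -0.29  0.42] open 0.772 grip 0.0
tab 579 -0.008511001372241957 0.0016824270127617819
floor slope a,b [-0.064  0.001] 4609
tcp a,b,z -0.0594 0.0 0.137 F [-0.6  1.2 -0.8] t 32.9667
bail 18 a [-0.0111 -0.0079  0.0114] z [0.1602 0.1635 0.1687] b [-0.015  0.008]
hook 0.16 16 [-11.6  -7.9  11.5] b 3.2
hook 0.17 10 [-16.6 -15.  -13.8] b 1.9
hook 0.19 3 [ 3.1  6.9 11.3] b 8.7
hook 0.2 6 [-35.1  -5.6   2.9] b 8.2
hook 0.21 3 [-14.1 -12.   -7.7] b 7.1
hook 0.22 3 [-19.9 -18.9 -18. ] b 7.8
hook 0.24 3 [-22.7 -21.6 -21.2] b 7.8
hook 0.27 3 [-1.1  2.7  4.1] b 7.6
hook 0.28 6 [-4.  -2.7  3.8] b 8.0
hook 0.29 7 [-5.1 -2.7  1.2] b 7.6
```

send_rows(
  plan=[
    [0,0.002,0,0,0],
    [0,0.004,0,0,0],
    [0,0.008,0,0,0],
    [0,0.012,0,0,0],
    [0,0.02,0,0,0],
    [0,0.03,0,0,0],
    [0,0.03,0,0,0],
    [0,0,0,0,0],
    [0,0,0,0,0],
    [0,0,0,0,0],
    [0,0,0,0,0],
    [0,0,0,0,0],
  ],
)

```text
time_s: 34.02
position: [0.4648, 0.0302, 0.1371]
tcp_rot: [[-0.995, 0.101, 0.002], [0.101, 0.995, -0.0], [-0.002, -0.0, -1.0]]
force: [-0.4, 0.2, -0.4]
opening: 1.0
grasp_force: 0.0
```

```bash
python3 m6.py
cat > m8.py <<'E'
from h import *
im,W=cloud('scene');cv2.imwrite('pics/s9.png',cv2.resize(im[120:255,200:380],(800,600),interpolation=cv2.INTER_CUBIC))
u=np.array([np.cos(np.radians(5.8)),-np.sin(np.radians(5.8))]);v=np.array([-u[1],u[0]]);T=np.array([.628,.0138])
H=cv2.cvtColor(im,cv2.COLOR_BGR2HSV).astype(int);q=W[...,:2]-T;a=q@u;b=q@v;z=W[...,2];bl=(H[...,0]>98)&(H[...,0]<124)&(H[...,1]>110)&(abs(a)<.09)&(abs(b)<.07)
P=np.c_[a[bl],b[bl],z[bl]];print('bin',len(P),P.min(0).round(4),P.max(0).round(4))
for z0 in np.arange(.14,.31,.01):
    m=~bl&(abs(a)<.04)&(abs(b)<.045)&(z>=z0)&(z<z0+.01)&((z<.25)|(H[...,1]>120))
    if m.sum()>2: print('hook',z0.round(3),m.sum(),(np.percentile(a[m],[3,50,97])*1e3).round(1),'b',(np.percentile(b[m],[3,50,97])*1e3).round(1))
E
python3 m8.py
```

```text
tcp a,b -0.164 -0.0002
t 34.02 tcp [0.4648 0.0302 0.1371] yaw 174.22 F [-0.38  0.22 -0.42] open 1.0 grip 0.0
 shift(tool) [-0.0391  0.0002 -0.0278] turn 0.0003
bin 652 [-0.071  -0.0408  0.0113] [0.0623 0.0509 0.1606]
hook 0.14 8 [-5.8 -3.1  1.8] b [-44.4 -41.9  44.2]
hook 0.15 36 [-4.9 -1.8 12. ] b [-40.5   7.5  44. ]
hook 0.16 57 [-12.2  -1.3  12.3] b [-35.    6.   37.5]
hook 0.17 23 [-18.5 -14.3  13. ] b [-4.1  2.9  8.4]
hook 0.18 9 [ 8.3  9.5 10.9] b [-3.2  1.5  8.2]
hook 0.19 4 [ 4.   8.5 13.2] b [7.2 7.6 8.4]
hook 0.2 4 [-7.  -3.2  3. ] b [6.5 7.2 9.6]
hook 0.21 4 [-18.6 -12.4  -6.5] b [-1.2  6.6  7.2]
hook 0.22 13 [-23.2 -20.1 -17.9] b [-5.6  2.3  7.6]
hook 0.23 14 [-23.3 -20.9 -19.6] b [-5.4  0.9  8.4]
hook 0.24 14 [-23.7 -22.2 -21.3] b [-4.3  2.   8. ]
hook 0.27 21 [-17.4 -13.6   1.1] b [-2.8  6.7  9.1]
hook 0.28 19 [-17.  -11.4   2.2] b [0.7 6.8 8.8]
hook 0.29 27 [-16.9 -14.4   0.2] b [-3.7  5.8  8.5]
hook 0.3 32 [-16.4  -9.    0.4] b [-3.8  4.   8.3]
```

View pics/s9.png

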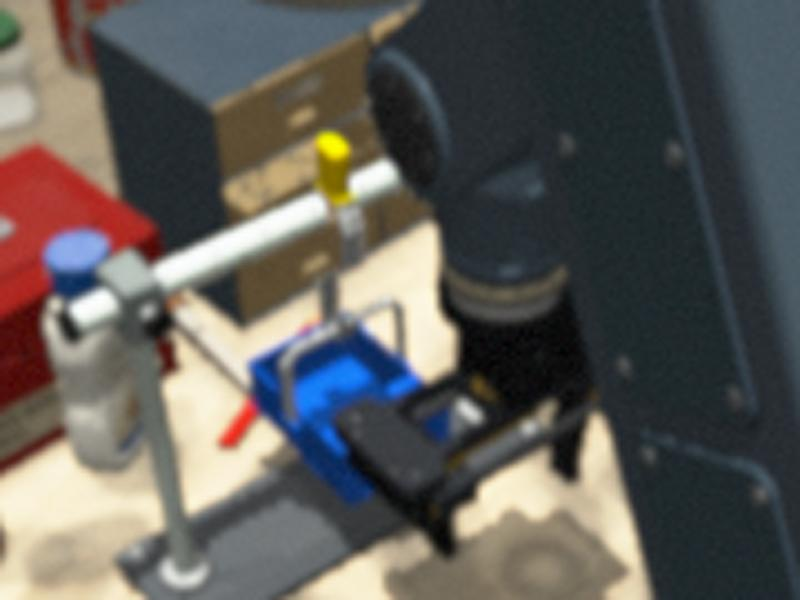

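The bin hangs from the lower curl by its bail, with the hook near upright at (335,200) and the gripper clear. I'll back off further, let it settle, and check that it is still.

send_rows(
  plan=[
    [0,0.02,0,-0.01,0],
    [0,0.02,0,-0.02,0],
    [0,0,0,-0.02,0],
    [0,0,0,0,0],
    [0,0,0,0,0],
    [0,0,0,0,0],
    [0,0,0,0,0],
    [0,0,0,0,0],
    [0,0,0,0,0],
    [0,0,0,0,0],
    [0,0,0,0,0],
    [0,0,0,0,0],
    [0,0,0,0,0],
    [0,0,0,0,0],
    [0,0,0,0,0],
    [0,0,0,0,0],
    [0,0,0,0,0],
    [0,0,0,0,0],
    [0,0,0,0,0],
    [0,0,0,0,0],
  ],
)

```text
time_s: 35.78
position: [0.4236, 0.0345, 0.187]
tcp_rot: [[-0.995, 0.101, 0.0], [0.101, 0.995, 0.0], [-0.0, 0.0, -1.0]]
force: [-0.5, -0.1, -0.2]
opening: 0.999
grasp_force: 0.0
```

send_rows(
  plan=[
    [0,0,0,0,0],
    [0,0,0,0,0],
    [0,0,0,0,0],
    [0,0,0,0,0],
    [0,0,0,0,0],
    [0,0,0,0,0],
    [0,0,0,0,0],
    [0,0,0,0,0],
    [0,0,0,0,0],
    [0,0,0,0,0],
    [0,0,0,0,0],
    [0,0,0,0,0],
    [0,0,0,0,0],
    [0,0,0,0,0],
    [0,0,0,0,0],
    [0,0,0,0,0],
    [0,0,0,0,0],
    [0,0,0,0,0],
    [0,0,0,0,0],
    [0,0,0,0,0],
  ],
)

```text
time_s: 37.45
position: [0.4236, 0.0345, 0.187]
tcp_rot: [[-0.995, 0.101, 0.0], [0.101, 0.995, -0.0], [-0.0, -0.0, -1.0]]
force: [0.5, -0.8, -0.3]
opening: 1.0
grasp_force: 0.0
```

```bash
python3 - <<'E'
from h import *
u=np.array([np.cos(np.radians(5.8)),-np.sin(np.radians(5.8))]);v=np.array([-u[1],u[0]]);T=np.array([.628,.0138])
old=None
for i in range(4):
    t=read_state()['time_s'];im,W=cloud('wrist' if i<3 else 'scene');H=cv2.cvtColor(im,cv2.COLOR_BGR2HSV).astype(int)
    q=W[...,:2]-T;a=q@u;b=q@v;z=W[...,2];bl=(H[...,0]>98)&(H[...,0]<124)&(H[...,1]>110)&(abs(a)<.09)&(abs(b)<.07)
    f=bl&(z<.08)&(z>.055)&(abs(a)<.055);c=np.linalg.lstsq(np.c_[a[f],b[f],np.ones(f.sum())],z[f],rcond=None)[0] if f.sum()>50 else [0,0,0]
    tb=bl&(z>.125)&(a<-.04)
    print(round(t,2),bl.sum(),'floor slope',np.round(c,4),f.sum(),'tab a',np.median(a[tb]).round(4),'z',np.percentile(z[tb],95).round(4))
print(read_state()['force'])
E
python3 m8.py | grep -E 'bin|0.1[5-9]|0.2[0-9]|0.3'
```

```text
bin 770 [-0.0681 -0.0416  0.0098] [0.0604 0.0493 0.1604]
hook 0.15 38 [-6.8 -2.7 12.2] b [-41.2   7.5  44.7]
hook 0.16 61 [-11.5  -1.4  12.1] b [-34.6   5.   38.8]
hook 0.17 20 [-17.8 -13.4  12.2] b [-5.3  2.8  8.8]
hook 0.18 9 [ 9.  10.7 11.2] b [-3.4  0.4  8. ]
hook 0.19 5 [ 3.   8.  13.7] b [5.3 7.5 8.6]
hook 0.21 6 [-20.2 -14.2  -7.8] b [-0.3  7.6  8.7]
hook 0.22 12 [-22.7 -20.4 -19.2] b [-5.1  1.7  8.5]
hook 0.23 14 [-23.6 -21.4 -19.9] b [-5.4  2.9  9. ]
hook 0.24 16 [-25.  -22.  -20.1] b [-5.6  1.9  7.2]
hook 0.27 22 [-17.2 -13.7   2.6] b [-1.4  6.5  9. ]
hook 0.28 19 [-15.8 -12.1   1.4] b [-0.4  7.   8.7]
hook 0.29 25 [-16.8 -13.6   1.4] b [-4.1  6.3  8.6]
hook 0.3 34 [-17.   -9.6   1.6] b [-4.7  3.   8.2]
  return _methods._mean(a, axis=axis, dtype=dtype,
  ret = ret.dtype.type(ret / rcount)
Traceback (most recent call last):
IndexError: index -1 is out of bounds for axis 0 with size 0
```

send_rows(
  plan=[
    [0,0,0,0,0],
    [0,0,0,0,0],
    [0,0,0,0,0],
    [0,0,0,0,0],
    [0,0,0,0,0],
    [0,0,0,0,0],
    [0,0,0,0,0],
    [0,0,0,0,0],
    [0,0,0,0,0],
    [0,0,0,0,0],
    [0,0,0,0,0],
    [0,0,0,0,0],
    [0,0,0,0,0],
    [0,0,0,0,0],
    [0,0,0,0,0],
    [0,0,0,0,0],
    [0,0,0,0,0],
    [0,0,0,0,0],
    [0,0,0,0,0],
    [0,0,0,0,0],
  ],
)

```text
time_s: 39.22
position: [0.4236, 0.0345, 0.187]
tcp_rot: [[-0.995, 0.101, 0.0], [0.101, 0.995, 0.0], [-0.0, 0.0, -1.0]]
force: [-0.8, -0.4, 0.1]
opening: 0.998
grasp_force: 0.0
```

Run:
```python
from h import *
u=np.array([np.cos(np.radians(5.8)),-np.sin(np.radians(5.8))]);v=np.array([-u[1],u[0]]);T=np.array([.628,.0138])
for i in range(10):
    t=read_state()['time_s'];im,W=cloud('scene');H=cv2.cvtColor(im,cv2.COLOR_BGR2HSV).astype(int)
    q=W[...,:2]-T;a=q@u;b=q@v;z=W[...,2];bl=(H[...,0]>98)&(H[...,0]<124)&(H[...,1]>110)&(abs(a)<.09)&(abs(b)<.07)
    f=bl&(z<.09)&(z>.05)&(abs(a)<.05)&(abs(b)<.035);c=np.linalg.lstsq(np.c_[a[f],b[f],np.ones(f.sum())],z[f],rcond=None)[0]
    m=np.argwhere(bl&(z>.05))
    print(round(t,2),f.sum(),'floor',c.round(3),'centroid px',m.mean(0).round(2),len(m))
```

```text
39.22 225 floor [ 0.007 -0.001  0.066] centroid px [212.33 275.36] 747
39.27 224 floor [-0.007  0.003  0.066] centroid px [212.29 275.34] 750
39.32 231 floor [0.004 0.01  0.066] centroid px [212.34 275.37] 748
39.37 229 floor [0.003 0.004 0.066] centroid px [212.31 275.36] 747
39.42 226 floor [0.007 0.001 0.066] centroid px [212.26 275.35] 749
39.47 225 floor [-0.003  0.002  0.066] centroid px [212.32 275.33] 741
39.52 228 floor [0.007 0.002 0.066] centroid px [212.3  275.38] 748
39.57 221 floor [0.006 0.008 0.066] centroid px [212.36 275.37] 745
39.62 225 floor [-0.     0.01   0.066] centroid px [212.31 275.37] 747
39.67 223 floor [-0.001 -0.005  0.066] centroid px [212.3  275.34] 746
```

The bin is level and still, with its floor 66 mm above the table. I'll hand in now.

```bash
python3 -c "
from rig import hand_in
print(hand_in())"
```

```text
the job is handed in; nothing more can be done
None
```

I handed the job in at about 40 s: the S-hook is let go in the red notch, near upright, and the bin hangs level and still from its lower curl; after release the hook first tilted about 0.25 rad (the limit), so I nudged it back to about 0.1 rad before hanging the bin, and no verdict came back.

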